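# Load rinsed filter bowls mouth-down on an air dryer and start it

## Robot

A 6-joint arm with a two-finger parallel gripper is mounted at the origin on the work surface. World frame = base frame: x ahead of the robot, y to its left, z up, the work surface at z = 0. Lengths are in mm, angles in degrees, forces in N, time in s.
With the tool pointing down it reaches from about 350 to 850 mm from the base axis. Payload 8.1 kg.
Tool frame: the origin (TCP) lies midway between the tips of the shut fingers; the grasp point (between the pads) lies 19 mm behind it (r.grip_depth is the distance from the TCP to the grasp point, in mm); z points along the fingers, y is the direction in which the jaws open and shut (so a half turn about z gives the same grasp; the last joint's range is limited). The gripper opens to 85 mm and grips with 20 to 120 N. Pads are 22 mm wide; open, the fingers measure 114 mm over their backs; the gripper's body (76 mm by 85 mm) begins 54 mm behind the grasp point. The pads swing forward as they close: fully open they stand 13 mm farther back than shut.
Start: joints at [-80.008, 7.471, 85.268, -0, 87.261, -4.893], TCP at [154.153, -579.864, 231.292] pointing down, gripper open.
Joint ranges: [-169.43, 169.43], [-51.17, 129.36], [1.28, 143.12], [-76.62, 256.62], [0, 156.53], [-152.29, 152.29]. Speed limits (degrees/s): [136.94, 136.94, 159.86, 180, 180, 180].

## Interface

Orientations are given as [roll, pitch, yaw] about the fixed x, y, z axes, in that order (R = Rz(yaw) Ry(pitch) Rx(roll)).
In Python, from bench import r, imaging gives the robot as it stands.
- The arm moves only by the shell command python3 -m creep 'ROWS' [FORCE]. ROWS is text: rows parted by semicolons, each of 7 numbers parted by spaces: the shift along the tool's x, y, z in cm, then the turn, a rotation vector about the tool's x, y, z in degrees, then the finger opening in cm, from 0 to 8.54. In form: dx dy dz ax ay az gripper; .... A call has 1 to 20 rows; each row is the pose to reach, as a shift and turn from the pose measured when the call began, along the tool's axes at that moment; what a row does not reach only later rows make up. A row lasts 1/10 s, in which the tool goes at most 50 mm and 8.59 degrees, less where a joint would pass 70% of its speed; a pose out of reach is approached as far as the arm can. A call with a gripper value outside its range is refused whole. The fingers move at their own pace and stop on an object; FORCE is the grip in N (left out, the last holds). Time passes only in rows, so rows that repeat a pose let the fingers close. It gives the time, the measured TCP pose, the force and the opening at its end, in the units of the state.
- r.sense(): the state, without advancing time (a new reading comes with each control period).
- imaging.snapshot(name): name is "side" or "top"; returns the picture (420x560x3 uint8, red, green, blue); there is no depth.
- imaging.camera_info(name): a dict with "camera_matrix" (3x3 intrinsics, pixels), "R" (3x3) and "t" (3): a world point X has camera coordinates R X + t. Camera axes: x right, y down, z forward; pixel columns grow to the right and rows downward; lengths in mm; the calibration is good to about 2 mm. A picture is of the moment at which its call begins. camera_info takes no time and is no camera call.
- r.hand_in(): hands the job in, once; it reports no verdict.
The state is a dict: "time": time; "joint_pos": joint angles; "qd": joint speeds; "joint_efforts": joint torques, N m; "tool_pos": TCP position; "tcp_rot": TCP orientation; "ft_force": force on the tool from outside, world axes, zero at the start; "wrist_torque": the same for the moment, N m; "finger_gap": finger opening in mm.
Only numpy, scipy, OpenCV 4.12 (cv2) and the standard library are available. Lean on these libraries where they do the work, as an engineer would, in place of code of your own. Each camera call takes 0.05 s, during which the arm holds its last target.

## Task

Two rinsed filter bowls lie on their sides in the sloped draining tray: turn each one mouth-down onto one of the two free pegs of the air dryer and press it fully home, so that its spring latch snaps back over the flange. When both are on, let go and press the green start button right down to start the drying. Leave the bowl that is already on the dryer, and everything else on the bench, as it is.

Things in the scene. Friction and masses are not known exactly. Their poses are not given: they have to be found in the camera images.
- bowl_a: bowl to load: milky round plastic cup, 54 mm outside diameter, 95 mm long, 3 mm wall, 60 to 120 g, one end open; solid blue flange round the mouth (72 mm diameter, 5 mm thick), blue boss on the closed end (17 mm diameter, 6 mm tall). Origin: centre of the mouth, in the rim's plane; z along its axis from mouth to closed end (up when mouth-down). Grip the plain body, 50 to 70 mm from the mouth.
- bowl_b: the other bowl to load, identical to bowl_a, lying beside it in the tray, 115 mm away axis to axis, mouth the same way. Either bowl may go on either free peg.
- bowl_c: a third, identical bowl, already seated mouth-down and latched on the dryer's middle peg; to be left alone. Axes as bowl_a.
- drain_tray: fixed steel draining tray, 136 x 250 mm, sheet sloping 15 degrees down to its +x (about towards the robot). Bowls lie at y = -57.5 (a) and +57.5 mm (b), axes parallel to the sheet and 40 mm off it, mouths to +x against an end stop, in white V saddles 23 and 83 mm from the mouth, 25 mm wide each side of the axis. Origin on the bench under its middle. Side rims 16, end stop 20 mm over the sheet.
- dryer: fixed bench air dryer: aluminium box 340 mm long (y), x = -50 to 90 mm, 45 mm high, three upright steel pegs in a row along y, 110 mm apart; grey step in front, 30 mm high, out to x = -128 mm, with the start button. Origin on the bench under the middle peg, z up.
- seat_left (a point): seat of the free peg at the dryer's +y end: on the peg's axis, on the box's top, 45 mm above the bench; a seated bowl's origin lies here. Axes as the dryer's. The peg stands 76 mm above it: blunt nose 16 mm across, shaft 28 mm, and from 34 down to 12 mm above the seat it widens to a 41 mm collar (the bowl is 47 to 48 mm inside).
- seat_right (a point): the same for the free peg at the dryer's -y end
- seat_mid (a point): the same for the middle peg, which carries bowl_c
- latch_left (a joint): m. Spring latch of the left peg: brass pawl on the peg's +x side (dryer's axes) that slides back along +x; 0 = shut, 0.010 = fully back. Shut, its nose is 30.5 mm from the peg's axis, 7.5 mm over the seat, with a bevel on top up to 27 mm over the seat: a bowl pushed straight down (about 10 N) drives it back 6 mm and it springs shut over the flange in the last 3 mm. Up to 31 mm high over the seat.
- latch_right (a joint): m, the same for the right peg's latch
- start (a joint): m, travel of the green start button: 0 = up, 0.006 = fully down (5 N), springs back by itself
- start_top (a point): centre of the top of the green start button (32 mm diameter, in a black collar), 52 mm above the bench on the dryer's front step; pressed straight down; moves with the button
- wash_bottle: bystander: white bottle with a blue cap, 62 mm diameter, 140 mm tall, origin under its base
- screwdriver: bystander: grey-handled screwdriver, 190 mm long, lying behind the equipment
- bowl_lid: bystander: blue round lid, 76 mm diameter, 32 mm high with its boss, origin under its base
- seal_ring: bystander: black ring, 80 mm outside, 58 mm inside, 8 mm high, origin under its middle
Mind the look-alikes: they are no part of the job. What is shaped like the bowl_a but purple is not meant.

How it is judged:
By the outcome, as a careful person would: the job done as asked, in the order asked, and still so for the second after the job is handed in, with the robot touching nothing.
It also fails if it takes over 72 s, if anything falls off the work surface, if the arm or the gripper's body presses on something with over 40 N, if the wrist force passes 120 N, or if a joint passes its speed limit or range.

## Working session

There is one attempt and no reset: what is moved stays moved. The work goes in short steps, Python scripts to look and compute and a shell command to move; the robot and the scene stay as the last step left them, time stands still between calls to the robot, and variables do not carry over. Pictures are saved under pics/ and viewed, and the job is handed in when it is done.

```bash
ls; mkdir -p pics; python3 - <<'E'
from bench import r, imaging
import cv2
print(r.sense())
for n in ("side","top"):
    im=imaging.snapshot(n); cv2.imwrite(f"pics/{n}0.png",im[:,:,::-1])
    print(n,imaging.camera_info(n))
E
```

```text
pics
{'time': 0.0, 'joint_pos': array([-8.00071920e+01,  7.51432197e+00,  8.53306518e+01,  6.99700504e-05,
        8.72629785e+01, -4.89258651e+00]), 'qd': array([ 0.07463319, -0.06663075, -0.00124131, -0.02701657, -0.02158568,
       -0.02094012]), 'joint_efforts': array([-9.97178977e-04, -5.69409907e+01, -5.00541580e+01, -1.96340311e-04,
        1.51580293e-02,  2.36025318e-05]), 'tool_pos': array([ 154.05983975, -579.29688151,  230.23949331]), 'tcp_rot': array([-1.79892447e+02, -9.27665821e-03,  1.48853824e+01]), 'ft_force': array([-0.21813927,  0.09570437,  0.69528458]), 'wrist_torque': array([-0.0113279 , -0.01668788, -0.01971653]), 'finger_gap': 84.9961158003557}
side {'camera_matrix': array([[510.04754878,   0.        , 275.90813608],
       [  0.        , 510.04754878, 209.27643202],
       [  0.        ,   0.        ,   1.        ]]), 'R': array([[-0.95430261, -0.29883992, -0.00111037],
       [-0.2144972 ,  0.68754385, -0.69373943],
       [ 0.20808046, -0.66179918, -0.72022522]]), 't': array([ 538.50595704,  187.87337385, 1249.29453345])}
top {'camera_matrix': array([[449.89662799,   0.        , 280.91579719],
       [  0.        , 449.89662799, 204.61766367],
       [  0.        ,   0.        ,   1.        ]]), 'R': array([[-0.01934264, -0.99975545, -0.01071969],
       [-0.98280439,  0.02098173, -0.1834538 ],
       [ 0.18363385,  0.00698688, -0.98296988]]), 't': array([-14.94521788, 574.28510144, 862.68194244])}
```

View pics/side0.png

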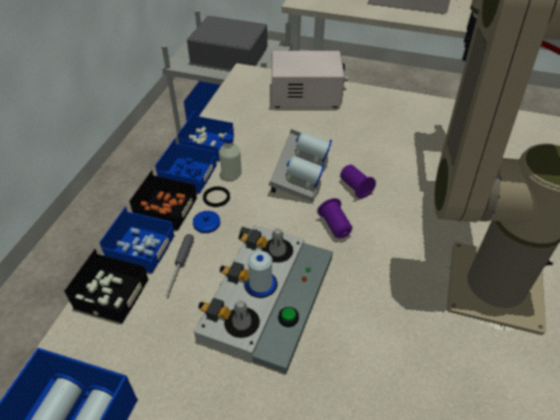

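View pics/top0.png

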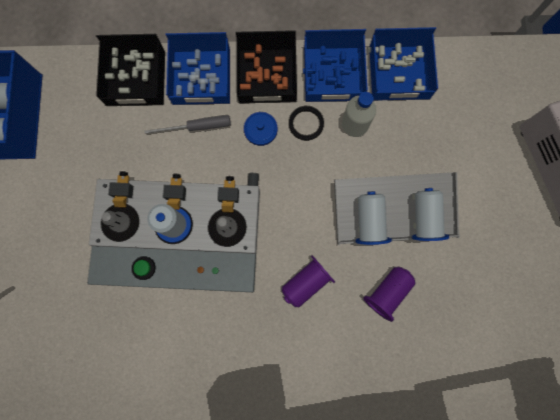

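```bash
python3 - <<'E'
import cv2
t=cv2.imread("pics/top0.png")
cv2.imwrite("pics/top0_tray.png",cv2.resize(t[160:260,325:470],None,fx=5,fy=5,interpolation=cv2.INTER_CUBIC))
cv2.imwrite("pics/top0_dry.png",cv2.resize(t[165:295,80:265],None,fx=4.3,fy=4.3,interpolation=cv2.INTER_CUBIC))
s=cv2.imread("pics/side0.png")
cv2.imwrite("pics/side0_tray.png",cv2.resize(s[120:205,260:390],None,fx=6,fy=6,interpolation=cv2.INTER_CUBIC))
cv2.imwrite("pics/side0_dry.png",cv2.resize(s[220:375,190:340],None,fx=3.8,fy=3.8,interpolation=cv2.INTER_CUBIC))
E
```

```text
(no output)
```

View pics/top0_tray.png

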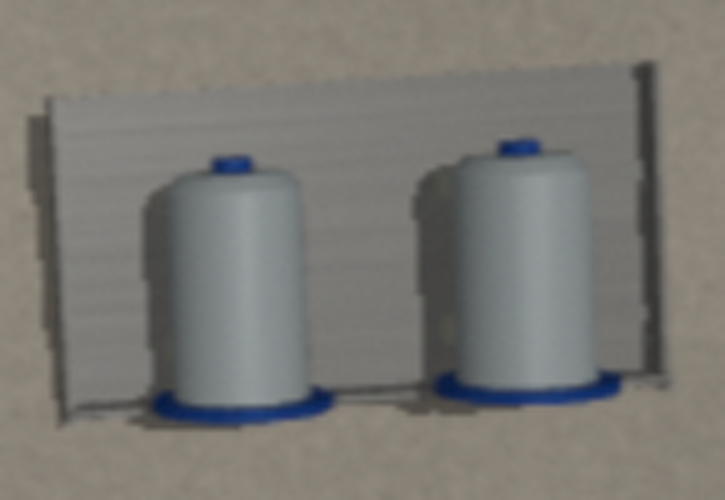

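View pics/top0_dry.png

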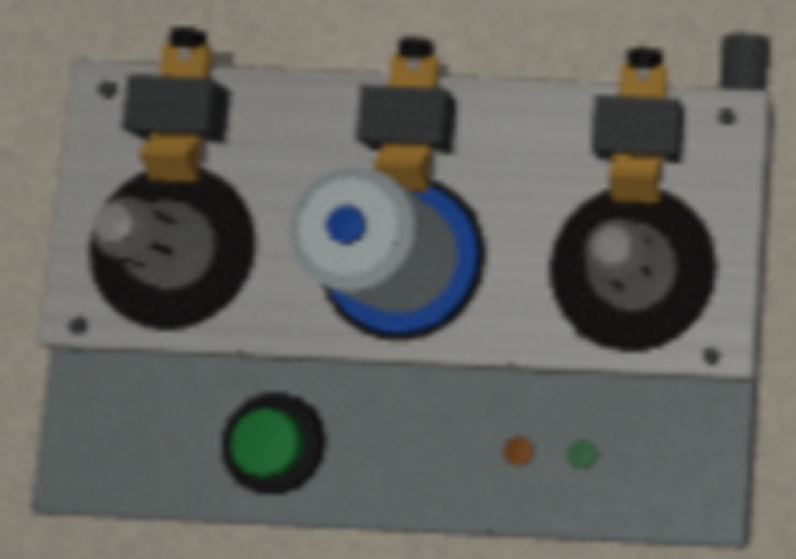

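View pics/side0_tray.png

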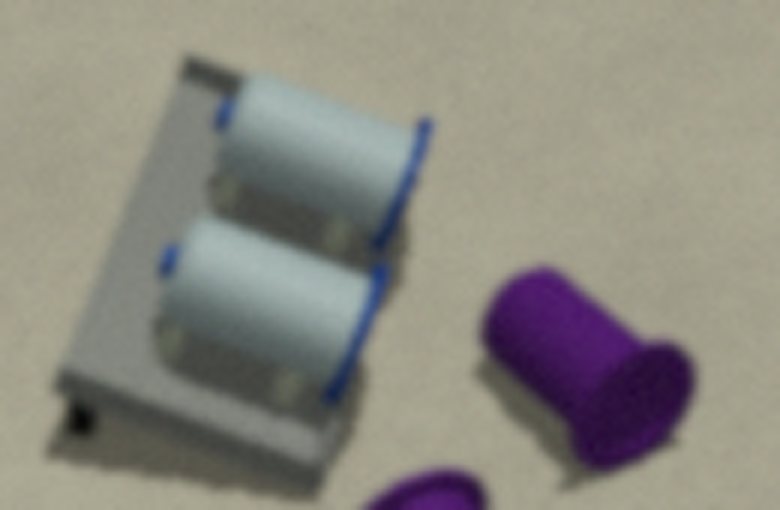

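View pics/side0_dry.png

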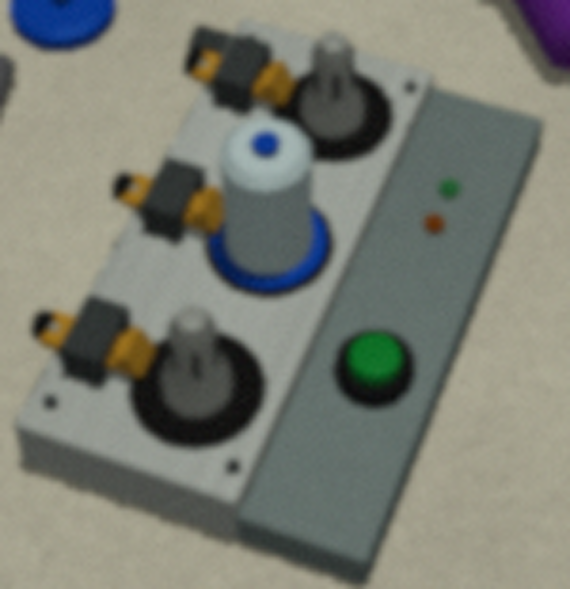

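```bash
cat > h.py <<'E'
import numpy as np, cv2
from bench import r, imaging
C={n:imaging.camera_info(n) for n in("side","top")}
def ray(n,p):
    c=C[n];K=c["camera_matrix"];R=np.array(c["R"]);t=np.array(c["t"])
    o=-R.T@t; d=R.T@np.linalg.solve(K,np.array([p[0],p[1],1.])); return o,d/np.linalg.norm(d)
def plane(n,p,z):
    o,d=ray(n,p); return o+d*(z-o[2])/d[2]
def tri(ps,pt):
    A=np.zeros((3,3));b=np.zeros(3);L=[]
    for n,p in(("side",ps),("top",pt)):
        o,d=ray(n,p);P=np.eye(3)-np.outer(d,d);A+=P;b+=P@o;L.append((o,P))
    X=np.linalg.solve(A,b); return X,[float(np.linalg.norm(P@(X-o))) for o,P in L]
def proj(n,X):
    c=C[n];q=c["camera_matrix"]@(np.array(c["R"])@X+c["t"]);return q[:2]/q[2]
E
python3 - <<'E'
from h import *
for n in("side","top"):
    im=cv2.imread(f"pics/{n}0.png");hsv=cv2.cvtColor(im,cv2.COLOR_BGR2HSV)
    for nm,lo,hi in(("blue",(100,140,50),(125,255,255)),("green",(50,120,40),(80,255,255)),("purple",(130,100,30),(165,255,255)),("dark",(0,0,0),(180,120,45)),("milky",(80,0,120),(120,80,255))):
        m=cv2.inRange(hsv,lo,hi)
        k,l,s,c=cv2.connectedComponentsWithStats(m)
        for i in range(1,k):
            x,y,w,h,a=s[i]
            if a>8 and y>110 and y<340 and 85<x<470: print(n,nm,np.round(c[i],1),s[i])
E
```

```text
side blue [135.8 237.4] [ 100  208   74   64 2322]
side blue [206.  221.2] [193 211  27  21 442]
side blue [259.4 257.4] [257 255   6   6  25]
side blue [261.9 288.7] [245 276  31  21 188]
side green [307.8 269. ] [306 268   4   3  10]
side green [288.3 313.9] [281 307  16  15 173]
side purple [357.5 180.9] [341 165  34  33 631]
side purple [334.9 217.5] [318 199  33  39 742]
side dark [441.2 184.1] [435 159  13  52 388]
side dark [161.9 197. ] [ 130  172   66   58 1300]
side dark [215.8 196.2] [204 187  25  19 143]
side dark [273.3 189.3] [272 187   4   5  15]
side dark [241.  233.5] [240 231   3   6  10]
side dark [251.  244.2] [246 241  10   8  60]
side dark [267.9 246.2] [263 240  10  13  41]
side dark [283.9 253.1] [272 240  20  22 164]
side dark [232.6 277.9] [228 274  10   9  60]
side dark [200.8 304.1] [200 303   3   4   9]
side dark [242.4 325. ] [225 309  34  28 413]
side dark [287.5 320.9] [279 311  19  16 112]
side dark [211.9 316. ] [207 312  11   9  60]
side milky [115.6 117.5] [113 115   6   6  13]
side milky [206.1 116.9] [200 115  14   4  15]
side milky [101.1 123.3]
[... 939 characters left out ...]
 16 226]
top purple [305.4 283.5] [ 282  256   52   51 1229]
top purple [390.7 292.2] [ 364  267   51   54 1363]
top dark [123.  173.4] [120 172   8   4  25]
top dark [176.  175.7] [173 174   7   4  23]
top dark [256.5 179.4] [256 175   2  10  12]
top dark [229.5 178.1] [226 177   8   4  21]
top dark [129.2 191.1] [123 185  10  13  63]
top dark [183.  193.8] [180 187   6  13  40]
top dark [236.4 197.8] [234 192   4  10  15]
top dark [122.2 224.5] [101 205  38  36 610]
top dark [227.1 228.6] [208 210  38  36 698]
top dark [145.1 268.2] [132 257  23  23 199]
top milky [432.8 214.3] [423 192  21  46 875]
top milky [374.4 217.9] [364 195  22  46 910]
top milky [161.  217.8] [147 204  29  28 547]
```

```bash
python3 - <<'E'
from h import *
np.set_printoptions(precision=1,suppress=True)
nl=tri((241.1,303.4),(107.2,216.9)); nr=tri((277.6,231.5),(222.3,221.5))
print("noseL",nl,"noseR",nr,"C boss",tri((259.4,257.4),(159.9,216.8)),"btn",tri((288.3,313.9),(141.3,267.5)))
print("plane nose top L,R",plane("top",(107.2,216.9),120),plane("top",(222.3,221.5),120))
print("plane nose side L,R",plane("side",(241.1,303.4),120),plane("side",(277.6,231.5),120))
print("disk",plane("top",(120.3,223.3),46),plane("top",(227,228.3),46))
print("Cboss",plane("top",(159.9,216.8),146),plane("side",(259.4,257.4),146))
print("btn",plane("top",(141.3,267.5),52),plane("side",(288.3,313.9),52))
# tray crop px
def ct(x,y): return (325+x/5,160+y/5)
def cs(x,y): return (260+x/6,120+y/6)
print("traycorners far L",tri(cs(65,380),ct(50,98)),"far R", tri(cs(187,62),ct(652,62)),"nearL",tri(cs(318,490),ct(65,420)))
print("bossA",tri(cs(169,262),ct(232,165)),"bossB",tri(cs(224,114),ct(519,148)))
print("flangeA",tri(cs(357,336),ct(243,405)),"flangeB",tri(cs(405,184),ct(528,386)))
E
```

```text
noseL (array([546.2, 302.6, 114.3]), [0.4345464484258459, 0.43454644842586415]) noseR (array([533.1,  84.4, 112.7]), [0.4173136647996216, 0.4173136647995664]) C boss (array([540.3, 194.7, 142.5]), [1.1343331411163486, 1.1343331411162385]) btn (array([453.9, 255.9,  46.4]), [1.0872785292903326, 1.0872785292903295])
plane nose top L,R [544.8 300.3 120. ] [531.5  83.3 120. ]
plane nose side L,R [545.1 306.1 120. ] [531.6  90.6 120. ]
disk [543.4 302.3  46. ] [528.5  84.   46. ]
Cboss [538.6 193.5 146. ] [540.6 197.2 146. ]
btn [452.6 254.   52. ] [454.1 259.4  52. ]
traycorners far L (array([ 624.3, -139.7,   45.4]), [1.29458249812839, 1.2945824981285396]) far R (array([ 635.3, -388.6,   47.1]), [0.2977864887563189, 0.29778648875624464]) nearL (array([ 497.7, -144.8,    4.1]), [1.7166357151928977, 1.7166357151929168])
bossA (array([ 591.7, -208.4,   69.2]), [1.006822430056085, 1.0068224300562476]) bossB (array([ 596.3, -323. ,   70.8]), [1.4669775435273154, 1.4669775435271752])
flangeA (array([ 498.3, -212.3,   43.5]), [1.4520717741682414, 1.4520717741682936]) flangeB (array([ 502.8, -327.2,   45.6]), [0.8682475820770609, 0.8682475820770968])
```

```bash
python3 - <<'E'
from h import *
print([a for a in dir(r) if not a.startswith('__')], [a for a in dir(imaging) if not a.startswith('__')], r.grip_depth)
E
cat >> h.py <<'E'
from scipy.spatial.transform import Rotation as Ro
def toolR(zdir,ydir):
    z=np.array(zdir,float);z/=np.linalg.norm(z);y=np.array(ydir,float);y-=z*(y@z);y/=np.linalg.norm(y)
    return np.column_stack([np.cross(y,z),y,z])
def delta(p,R,show=True):
    s=r.sense();R0=Ro.from_euler('xyz',s["tcp_rot"],degrees=True).as_matrix()
    d=R0.T@(np.array(p)-s["tool_pos"])/10; w=Ro.from_matrix(R0.T@R).as_rotvec(degrees=True)
    if show: print("shift cm",np.round(d,2),"rot",np.round(w,2),"rows>=",max(np.linalg.norm(d)/5,np.linalg.norm(w)/8.59))
    return d,w
def st():
    s=r.sense();print(round(s["time"],2),"q",np.round(s["joint_pos"],1),"p",np.round(s["tool_pos"],1),"rpy",np.round(s["tcp_rot"],1),"F",np.round(s["ft_force"],1),"gap",round(s["finger_gap"],1))
E
python3 - <<'E'
from h import *
a=np.radians(2.5)
delta([554,-210,180],toolR([0,0,-1],[np.sin(a),-np.cos(a),0]))
E
```

```text
['PlanningError', 'grip_depth', 'hand_in', 'sense'] ['camera_info', 'snapshot'] 18.700000000000003
shift cm [ 48.14 -25.42   5.08] rot [-0.09  0.   12.38] rows>= 10.934782588549165
```

```bash
python3 -m creep '12 -6.3 1.2 0 0 3 8.5;24 -12.6 2.5 0 0 6 8.5;36 -19 3.8 0 0 9 8.5;48.1 -25.4 5 0 0 12.4 8.5;48.1 -25.4 5 0 0 12.4 8.5;48.1 -25.4 5 0 0 12.4 8.5;48.1 -25.4 5 0 0 12.4 8.5;48.1 -25.4 5 0 0 12.4 8.5;48.1 -25.4 5 0 0 12.4 8.5;48.1 -25.4 5 0 0 12.4 8.5;48.1 -25.4 5 0 0 12.4 8.5;48.1 -25.4 5 0 0 12.4 8.5;48.1 -25.4 5 0 0 12.4 8.5;48.1 -25.4 5 0 0 12.4 8.5'
python3 - <<'E'
from h import *
st()
for n in("side","top"): cv2.imwrite(f"pics/{n}1.png",imaging.snapshot(n)[:,:,::-1])
print(proj("top",r.sense()["tool_pos"]),proj("side",r.sense()["tool_pos"]))
E
```

```text
time: 1.5
tool_pos: [553.0, -210.7, 180.5]
tcp_rot: [-179.9, 0.1, 2.5]
ft_force: [-0.1, -0.2, -0.2]
finger_gap: 85.0
1.5 q [-25.9   7.9  90.1   0.1  82.1  61.7] p [ 553.  -210.7  180.5] rpy [-1.799e+02  1.000e-01  2.500e+00] F [-0.1 -0.2 -0.2] gap 85.0
[386.20838036 200.75375829] [303.31078657 134.46176071]
```

View pics/side1.png

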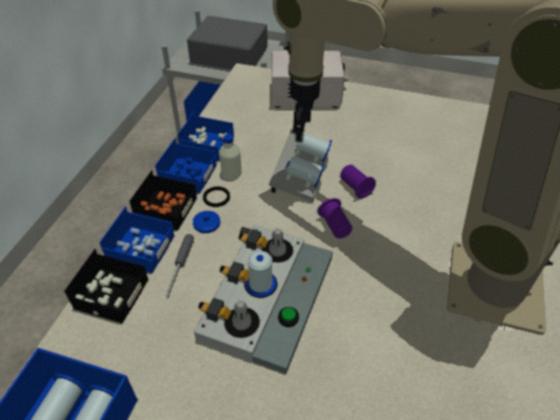

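View pics/top1.png

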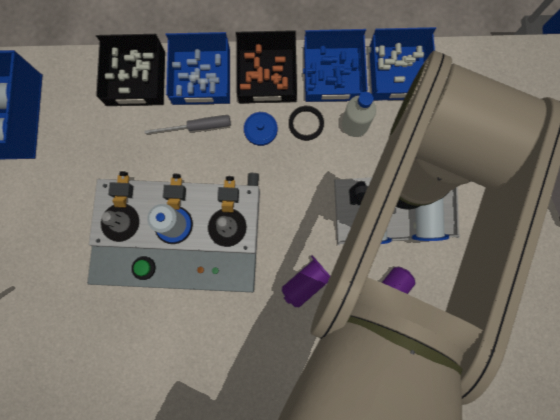

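```bash
python3 -m creep '0.1 0 3 0 0 0 8.5;0.1 0 6 0 0 0 8.5;0.1 0 8.5 0 0 0 8.5;0.1 0 10 0 0 0 8.5;0.1 0 11 0 0 0 8.5;0.1 0 12 0 0 0 8.5;0.1 0 12 0 0 0 8.5'
python3 - <<'E'
from h import *
st()
im=imaging.snapshot("side"); cv2.imwrite("pics/side2.png",cv2.resize(im[90:215,230:390,::-1],None,fx=5,fy=4.7,interpolation=cv2.INTER_CUBIC))
E
```

```text
time: 2.3
tool_pos: [553.4, -211.2, 60.2]
tcp_rot: [-179.9, 0.1, 2.4]
ft_force: [-0.3, 1.0, -0.6]
finger_gap: 85.4
2.3 q [-25.9  14.7  95.7   0.1  69.8  61.7] p [ 553.4 -211.2   60.2] rpy [-1.799e+02  1.000e-01  2.400e+00] F [-0.3  1.  -0.6] gap 85.4
```

View pics/side2.png

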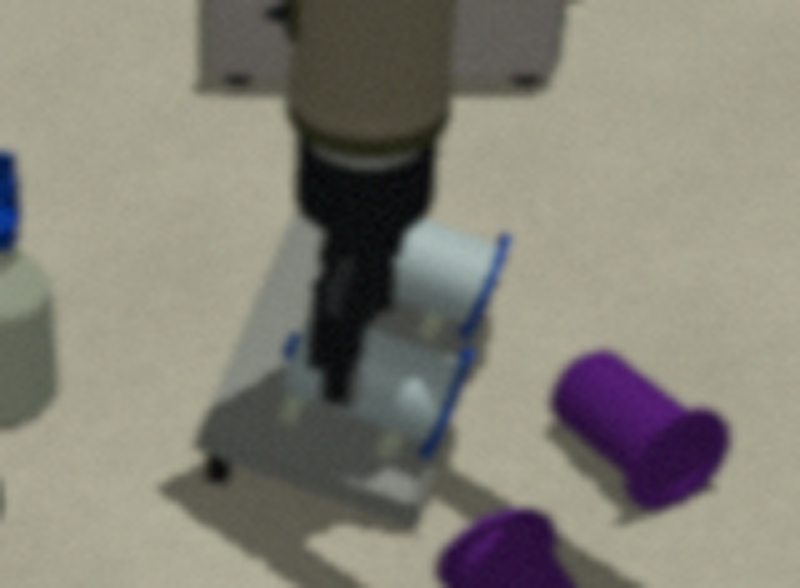

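```bash
python3 -m creep '0 0 0.8 0 0 0 8.5;0 0 1.6 0 0 0 8.5;0 0 2.2 0 0 0 8.5;0 0 2.2 0 0 0 8.5;0 0 2.2 0 0 0 7;0 0 2.2 0 0 0 6;0 0 2.2 0 0 0 5.3;0 0 2.2 0 0 0 4.5;0 0 2.2 0 0 0 4.5;0 0 2.2 0 0 0 4.5;0 0 2.2 0 0 0 4.5;0 0 2.2 0 0 0 4.5;0 0 2.2 0 0 0 4.5' 60
python3 - <<'E'
from h import *
st()
# fit planar kinematics later; print raw
E
```

```text
time: 3.65
tool_pos: [554.2, -208.1, 40.4]
tcp_rot: [-179.7, 0.0, 2.4]
ft_force: [-5.6, 16.0, 13.8]
finger_gap: 52.0
3.65 q [-25.7  16.1  96.2   0.3  67.8  61.7] p [ 554.2 -208.1   40.4] rpy [-179.7    0.     2.4] F [-5.6 16.  13.8] gap 52.0
```

```bash
python3 - <<'E'
from h import *
im=imaging.snapshot("side"); cv2.imwrite("pics/side3.png",cv2.resize(im[110:200,250:360,::-1],None,fx=7,fy=6.5,interpolation=cv2.INTER_CUBIC))
st()
E
```

```text
3.7 q [-25.7  16.1  96.3   0.3  67.8  61.7] p [ 554.2 -208.1   40.3] rpy [-179.7    0.     2.4] F [-5.6 16.5 12.9] gap 51.9
```

View pics/side3.png

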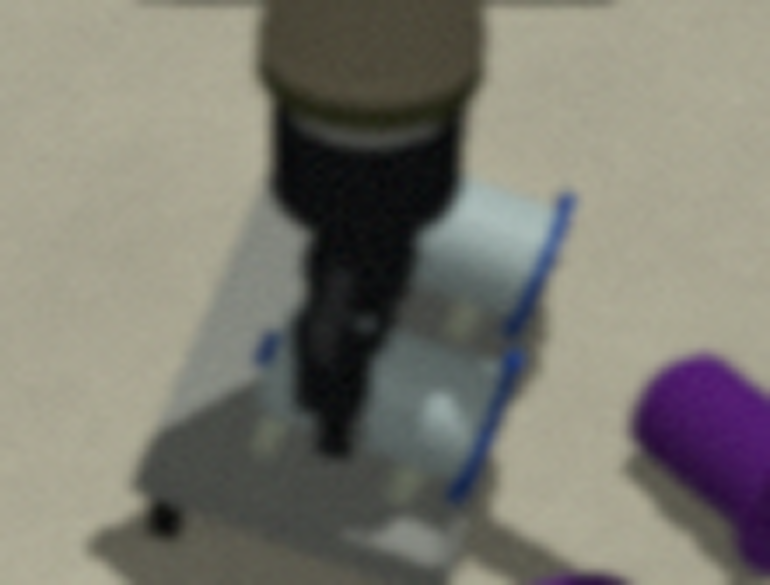

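```bash
python3 -m creep '0 0 -0.7 0 0 0 4.5;0 0 -1.4 0 0 0 4.5;0 0 -2.1 0 0 0 4.5;0 0 -3 0 0 0 4.5;0 0 -4 0 0 0 4.5;0 0 -6 0 0 0 4.5;0 0 -8 0 0 0 4.5;0 0 -10 0 0 0 4.5;0 0 -12 0 0 0 4.5;0 0 -14 0 0 0 4.5;0 0 -16 0 0 0 4.5;0 0 -18 0 0 0 4.5;0 0 -20 0 0 0 4.5;0 0 -20 0 0 0 4.5'
python3 - <<'E'
from h import *
im=imaging.snapshot("side"); cv2.imwrite("pics/side4.png",cv2.resize(im[30:200,250:400,::-1],None,fx=4,fy=3.5,interpolation=cv2.INTER_CUBIC))
st()
E
```

```text
time: 5.1
tool_pos: [555.9, -210.3, 244.8]
tcp_rot: [-179.8, -0.3, 2.4]
ft_force: [0.3, 0.0, -0.5]
finger_gap: 52.1
5.15 q [-25.8   6.2  85.5   0.3  88.3  61.7] p [ 555.3 -209.9  242.5] rpy [-179.8   -0.2    2.4] F [ 0.4  0.8 -1.5] gap 52.4
```

View pics/side4.png

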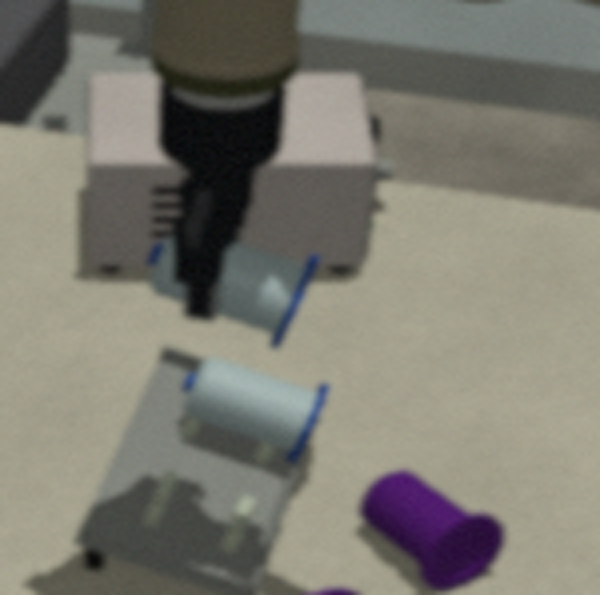

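```bash
python3 - <<'E'
import numpy as np
D=[(7.514,85.331,599.43,230.24),(7.9,90.1,591.8,180.5),(14.7,95.7,592.3,60.2),(6.2,85.5,593.6,242.5),(16.1,96.2,np.hypot(554.2,208.1),40.4)]
A=[];b=[]
for q2,q3,rr,z in D:
    a=np.radians(q2+q3);q=np.radians(q2)
    A+=[[1,0,np.sin(q),np.sin(a),np.cos(a)],[0,1,np.cos(q),np.cos(a),-np.sin(a)]];b+=[rr,z]
A=np.array(A)
for cols in ([0,1,2,3],[0,1,2,3,4],[1,2,3]):
    x,res,_,_=np.linalg.lstsq(A[:,cols],np.array(b),rcond=None);print(cols,np.round(x),res,np.round(A[:,cols]@x-b,1))
E
```

```text
[0, 1, 2, 3] [ 15.  25. 235. 553.] [12.65239086] [-1.7  0.2  2.8  0.3  0.3 -0.7 -0.8 -0.3 -0.5  0.5]
[0, 1, 2, 3, 4] [  2. -41. 362. 554.  61.] [1.14746003] [ 0.3  0.   0.2  0.3 -0.2 -0.6 -0.4 -0.2  0.1  0.5]
[1, 2, 3] [ 16. 246. 566.] [34.51923697] [-2.2  2.1  2.2  1.   0.4 -2.9 -1.6  1.9 -0.3 -2.1]
```

```bash
python3 - <<'E'
from h import *
delta([430,-20,330],toolR([0,0,-1],[np.sin(.0),-1,0]))
E
```

```text
shift cm [-11.69 -19.54  -8.71] rot [-0.23 -0.17  2.42] rows>= 4.875752366800505
```

```bash
python3 -m creep '-1.5 -2.5 -1.2 0 0 0 4.5;-4 -6.5 -3 0 0 0 4.5;-6.5 -11 -5 0 0 1 4.5;-9 -15 -6.7 0 0 2 4.5;-11 -18.5 -8.2 0 0 2.4 4.5;-11.7 -19.5 -8.7 0 0 2.4 4.5;-11.7 -19.5 -8.7 0 0 2.4 4.5;-11.7 -19.5 -8.7 0 0 2.4 4.5'
python3 - <<'E'
from h import *
st()
E
```

```text
time: 5.95
tool_pos: [430.0, -20.9, 328.8]
tcp_rot: [-179.8, -0.1, 0.0]
ft_force: [0.3, -0.0, -0.6]
finger_gap: 51.9
5.95 q [ -9.8 -20.5 101.1   0.2  99.3  80.2] p [430.  -20.9 328.8] rpy [-1.798e+02 -1.000e-01  0.000e+00] F [ 0.3 -0.  -0.6] gap 51.9
```

```bash
python3 - <<'E'
import numpy as np
D=[(-80.007,7.514,85.331,154.06,-579.3,230.24),(-25.9,7.9,90.1,553,-210.7,180.5),(-25.9,14.7,95.7,553.4,-211.2,60.2),(-25.8,6.2,85.5,555.3,-209.9,242.5),(-25.7,16.1,96.2,554.2,-208.1,40.4),(-9.8,-20.5,101.1,430,-20.9,328.8)]
A=[];b=[]
for q1,q2,q3,x,y,z in D:
    c,s=np.cos(np.radians(q1)),np.sin(np.radians(q1)); rr=c*x+s*y; print("off",-s*x+c*y)
    a=np.radians(q2+q3);q=np.radians(q2)
    A+=[[1,0,np.sin(q),np.sin(a),np.cos(a)],[0,1,np.cos(q),np.cos(a),-np.sin(a)]];b+=[rr,z]
A=np.array(A)
for cols in ([0,1,2,3],[0,1,2,3,4],[1,2,3]):
    x,res,_,_=np.linalg.lstsq(A[:,cols],np.array(b),rcond=None);print(cols,np.round(x),res,np.round(A[:,cols]@x-b,1))
E
```

```text
off 51.19806074490094
off 52.01456494148283
off 51.73950676735231
off 52.70691936413303
off 52.81973654128984
off 52.595059563089066
[0, 1, 2, 3] [  0. -57. 317. 549.] [206.7128333] [-6.9  0.3 -1.7  0.6  5.6 -1.5 -7.7 -0.1  6.9 -0.7  3.8  1.3]
[0, 1, 2, 3, 4] [ -1. -44. 368. 554.  64.] [1.14841769] [ 0.3 -0.   0.1  0.3 -0.3 -0.6 -0.4 -0.2  0.2  0.5  0.   0.1]
[1, 2, 3] [-57. 317. 550.] [206.75731197] [-6.9  0.4 -1.7  0.6  5.5 -1.6 -7.7 -0.1  6.8 -0.8  3.8  1.5]
```

```bash
cat >> h.py <<'E'
H_D6=-44.; L1=368.; L2=554.; A3=64.; OFF=52.3; 
D6=250.
def rot(ax,d): return Ro.from_euler(ax,d,degrees=True).as_matrix()
def fk(q,d6=None):
    d6=D6 if d6 is None else d6
    q=np.array(q,float);a=np.radians(q[1]+q[2]);b=np.radians(q[1])
    w=np.array([L1*np.sin(b)+L2*np.sin(a)+A3*np.cos(a),OFF,H_D6+d6+L1*np.cos(b)+L2*np.cos(a)-A3*np.sin(a)])
    R=rot('z',q[0])@rot('y',q[1]+q[2])@rot('z',q[3])@rot('y',q[4])@rot('z',90+q[5])
    return rot('z',q[0])@w+d6*R[:,2],R
E
python3 - <<'E'
from h import *
np.set_printoptions(precision=1,suppress=True)
q=r.sense()["joint_pos"];p,R=fk(q);print(p,Ro.from_matrix(R).as_euler('xyz',degrees=True))
for d4 in (20,40):
    q2=q.copy();q2[3]+=d4;q2[5]-=d4*.9;p,R=fk(q2);delta(p,R)
E
```

```text
[431.3 -20.4 328.2] [-179.8   -0.1    0. ]
shift cm [ 1.3 -8.4 -1.4] rot [ 18.8   6.4 -21.1] rows>= 3.369300035250523
shift cm [  1.9 -15.8  -5.6] rot [ 35.7  18.8 -41. ] rows>= 6.6988820106003795
```

```bash
python3 -m creep '0.5 -4 -0.4 9.5 2.5 -10.5 4.5;1 -7 -1 15 5 -16.5 4.5;1.3 -8.4 -1.4 18.8 6.4 -21.1 4.5;1.4 -10.5 -2.3 23 9.5 -26 4.5;1.6 -12.5 -3.2 27 12.5 -31 4.5;1.8 -14.5 -4.4 32 15.5 -36 4.5;1.9 -15.8 -5.6 35.7 18.8 -41 4.5;1.9 -15.8 -5.6 35.7 18.8 -41 4.5;1.9 -15.8 -5.6 35.7 18.8 -41 4.5'
python3 - <<'E'
from h import *
from scipy.optimize import least_squares
np.set_printoptions(precision=1,suppress=True)
st()
s=r.sense();q=s["joint_pos"]
for d in (150,200,250,300): print(d,fk(q,d)[0],s["tool_pos"])
print(Ro.from_matrix(fk(q)[1]).as_euler('xyz',degrees=True),s["tcp_rot"])
E
```

```text
time: 6.85
tool_pos: [449.3, 135.3, 383.6]
tcp_rot: [-151.5, -28.7, 35.0]
ft_force: [0.6, 0.8, -0.5]
finger_gap: 52.0
6.85 q [-19.5 -20.  103.6  39.6 103.2  35. ] p [449.3 135.3 383.6] rpy [-151.5  -28.7   35. ] F [ 0.6  0.8 -0.5] gap 52.0
150 [435.4   0.  333.8] [449.3 135.3 383.6]
200 [439.   31.7 345.2] [449.3 135.3 383.6]
250 [442.6  63.3 356.7] [449.3 135.3 383.6]
300 [446.2  95.  368.1] [449.3 135.3 383.6]
[-151.5  -28.7   35. ] [-151.5  -28.7   35. ]
```

```bash
sed -i 's/^D6=250./D6=363./' h.py; cat >> h.py <<'E'
from scipy.optimize import least_squares
QL=np.array([-169.43,-51.17,1.28,-76.62,0,-152.29]);QH=np.array([169.43,129.36,143.12,256.62,156.53,152.29])
def ik(p,R,q0):
    def f(q):
        P,RR=fk(q);return np.r_[(P-p)/10,Ro.from_matrix(RR.T@R).as_rotvec(degrees=True)/3]
    s=least_squares(f,np.clip(q0,QL+.5,QH-.5),bounds=(QL,QH));return s.x,np.abs(s.fun).max()
# bowl: u in tool frame = cos15 x - sin15 z (grasp vertical). place pose: u up, tool heading yaw psi, grasp point g
def place(g,psi,phi=15,back=24):
    h=np.radians(psi);e=np.radians(phi)
    z=np.array([np.cos(h)*np.cos(e),np.sin(h)*np.cos(e),-np.sin(e)]);y=np.array([np.sin(h),-np.cos(h),0])
    return np.array(g)+back*z,toolR(z,y)
E
python3 - <<'E'
from h import *
np.set_printoptions(precision=1,suppress=True)
s=r.sense();print(fk(s["joint_pos"])[0],s["tool_pos"])
for nm,seat in(("L",[545,303]),("R",[531,84])):
  for zz in (107,210,250):
    for psi in range(-60,91,15):
      p,R=place([*seat,zz],psi)
      best=None
      for q0 in ([0,-20,110,180,30,-90],[0,-20,110,90,60,0],[0,-20,110,10,30,80],[0,0,110,200,30,-90],[0,0,110,130,40,-40]):
        q,e=ik(p,R,np.array(q0,float))
        if best is None or e<best[1]: best=(q,e)
      print(nm,zz,psi,best[0],round(best[1],2))
E
```

```text
[450.7 134.8 382.6] [449.3 135.3 383.6]
L 107 -60 [  51.7   43.1  106.2  256.6   85.8 -116. ] 11.98
L 107 -45 [  52.2   36.   111.7  256.6   78.3 -117.5] 8.28
L 107 -30 [  52.4   29.7  115.8  256.6   71.7 -121.1] 4.51
L 107 -15 [  51.7   22.3  120.1  256.6   63.7 -126.7] 1.03
L 107 0 [  46.3   13.8  129.3  241.5   52.6 -123.1] 0.0
L 107 15 [  34.1    7.   137.8  208.    42.5 -106.3] 0.0
L 107 30 [ 17.9   4.3 140.9 162.1  41.2 -79.5] 0.0
L 107 45 [  3.5   7.7 137.  124.5  51.  -60.4] 0.0
L 107 60 [ -5.   14.8 128.  100.9  63.  -52.1] 0.0
L 107 75 [ -8.2  23.3 116.1  85.2  74.3 -47.8] 0.0
L 107 90 [ -8.1  32.1 102.8  73.7  85.  -45.2] 0.0
L 210 -60 [ 45.2  87.    1.3 -76.6 135.2 152.3] 10.0
L 210 -45 [  52.6   25.6  114.1  256.6   81.5 -126.3] 7.88
L 210 -30 [  52.4   17.   119.8  256.6   72.4 -129.6] 4.7
L 210 -15 [  51.     7.4  125.3  256.6   61.9 -135.4] 1.8
L 210 0 [  46.3   -4.9  132.4  253.9   46.6 -142.1] 0.0
L 210 15 [  34.1  -15.9  141.6  224.5   26.9 -126.1] 0.0
L 210 30 [ 18.  -19.3 143.1 145.   20.8 -60.2] 0.81
L 210 45 [  3.5 -14.7 140.7 108.6  42.5 -37.4] 0.0
L 210 60 [ 
[... 1841 characters left out ...]
 0.0
R 210 75 [-33.5  14.2 111.9  67.   95.4 -39.6] 0.0
R 210 90 [-29.8  24.5  98.6  60.3 105.1 -41.1] 0.0
R 250 -60 [  36.2    9.2  129.5  256.6   81.4 -127.6] 7.39
R 250 -45 [  36.1   -0.8  134.9  256.6   72.5 -132.4] 4.3
R 250 -30 [  34.1  -13.7  141.3  256.6   60.7 -140.1] 2.34
R 250 -15 [  31.7  -19.8  143.1  256.6   51.8 -146.8] 1.47
R 250 0 [ 18.6 -40.7 143.1 -56.5  28.8 152.3] 3.93
R 250 15 [-20.8 -40.3 143.1  65.4  45.   11.9] 3.86
R 250 30 [-32.  -28.  143.1  82.7  63.8 -18.4] 2.05
R 250 45 [-35.2 -19.1 138.7  81.4  74.3 -27.1] 0.0
R 250 60 [-35.7  -3.2 125.3  74.3  86.8 -32.4] 0.0
R 250 75 [-33.5   9.6 111.9  67.4  97.2 -35.4] 0.0
R 250 90 [-29.8  20.6  98.6  61.3 107.  -37.6] 0.0
```

```bash
python3 - <<'E'
from h import *
np.set_printoptions(precision=1,suppress=True)
q=r.sense()["joint_pos"]
p,R=place([520,64,290],60);d,w=delta(p,R);print(ik(p,R,q))
s=r.sense();R0=Ro.from_euler('xyz',s["tcp_rot"],degrees=True)
for f in (.25,.5,.75,1): # check joint path
    Rf=(R0*Ro.from_rotvec(w*f,degrees=True)).as_matrix();pf=s["tool_pos"]*(1-f)+p*f
    q,e=ik(pf,Rf,q);print(f,q,round(e,2),"u z",(Rf@[np.cos(np.radians(15)),0,-np.sin(np.radians(15))])[2])
E
```

```text
shift cm [-1.5 12.9  5. ] rot [ -6.6  40.1 -26.4] rows>= 5.642385322567375
(array([-38.8,  -8. , 124.6,  72.7,  90.9, -28. ]), np.float64(4.326624119918866e-13))
0.25 [-25.7 -22.9 111.6  46.7  97.5  21.8] 0.0 u z 0.8054168169941321
0.5 [-31.4 -22.5 118.4  55.   93.3   6.8] 0.0 u z 0.9118838581863639
0.75 [-35.9 -17.8 123.1  63.9  90.9  -9.9] 0.0 u z 0.9777228068206694
1 [-38.8  -8.  124.6  72.7  90.9 -28. ] 0.0 u z 1.0000000000000002
```

```bash
python3 -m creep '-0.2 1.6 0.6 -0.8 5 -3.3 4.5;-0.4 3.2 1.2 -1.6 10 -6.6 4.5;-0.6 4.8 1.9 -2.5 15 -9.9 4.5;-0.8 6.4 2.5 -3.3 20 -13.2 4.5;-0.9 8 3.1 -4.1 25 -16.5 4.5;-1.1 9.7 3.7 -5 30 -19.8 4.5;-1.3 11.3 4.4 -5.8 35 -23.1 4.5;-1.5 12.9 5 -6.6 40.1 -26.4 4.5;-1.5 12.9 5 -6.6 40.1 -26.4 4.5;-1.5 12.9 5 -6.6 40.1 -26.4 4.5'
python3 - <<'E'
from h import *
st()
for n in("side","top"):
    im=imaging.snapshot(n); cv2.imwrite(f"pics/{n}5.png",im[:,:,::-1])
E
```

```text
time: 7.85
tool_pos: [530.9, 83.5, 282.8]
tcp_rot: [-178.4, -74.9, 58.4]
ft_force: [0.1, 0.6, 1.0]
finger_gap: 51.6
7.85 q [-39.   -7.7 124.7  72.4  91.  -27.9] p [530.9  83.5 282.8] rpy [-178.4  -74.9   58.4] F [0.1 0.6 1. ] gap 51.6
```

View pics/side5.png

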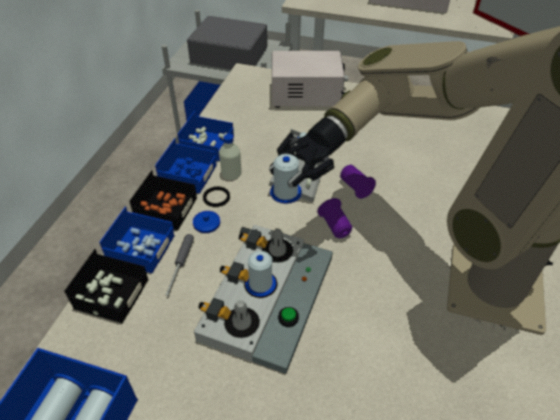

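View pics/top5.png

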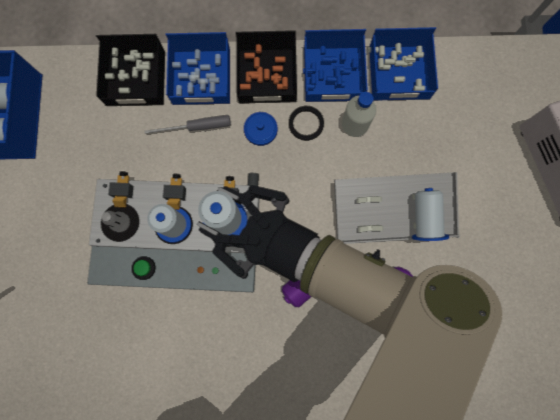

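```bash
python3 - <<'E'
from h import *
np.set_printoptions(precision=1,suppress=True)
for n in("side","top"):
    im=cv2.imread(f"pics/{n}5.png");hsv=cv2.cvtColor(im,cv2.COLOR_BGR2HSV)
    m=cv2.inRange(hsv,(100,140,50),(125,255,255));k,l,s,c=cv2.connectedComponentsWithStats(m)
    for i in range(1,k):
        x,y,w,h,a=s[i]
        if a>8 and 130<y<300 and 140<x<320: print(n,c[i],s[i])
a=cv2.imread("pics/side5.png")[120:300,190:340];b=cv2.imread("pics/top5.png")[165:275,90:280]
cv2.imwrite("pics/side5c.png",cv2.resize(a,None,fx=3.3,fy=3.3,interpolation=cv2.INTER_CUBIC));cv2.imwrite("pics/top5c.png",cv2.resize(b,None,fx=4.2,fy=4.2,interpolation=cv2.INTER_CUBIC))
E
```

```text
side [285.7 158.7] [283 157   6   5  24]
side [286.3 196.3] [270 186  31  17 133]
side [206.  221.2] [193 211  27  21 441]
side [259.4 257.4] [257 255   6   6  25]
side [261.8 288.8] [245 276  31  21 189]
top [215.6 207.6] [211 203  10  10  86]
top [241.1 220.3] [232 203  16  33 181]
top [179.1 229.4] [157 209  35  34 289]
top [159.9 216.8] [156 213   8   8  48]
```

View pics/side5c.png

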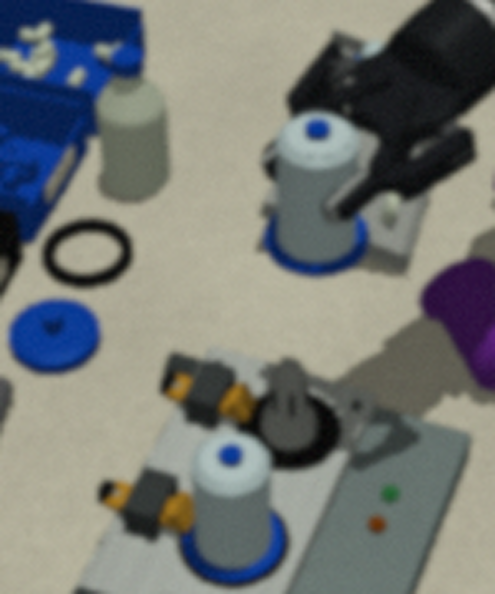

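View pics/top5c.png

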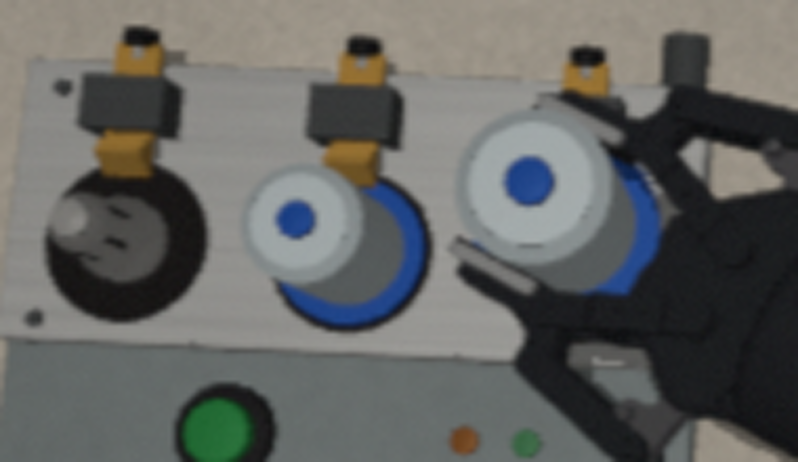

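```bash
python3 - <<'E'
from h import *
np.set_printoptions(precision=1,suppress=True)
Xc,e1=tri((259.4,257.4),(159.9,216.8)); X,e=tri((285.7,158.7),(215.6,207.6))
print("C",Xc,e1,"held",X,e)
import math
def bbox(n,X,dz,rad=36):
    th=np.linspace(0,2*np.pi,73);P=np.array([proj(n,X+[rad*np.cos(t),rad*np.sin(t),dz]) for t in th]);return P.min(0),P.max(0)
for nm,x in(("C",Xc),("held",X)):
    for n in("side","top"): print(nm,n,bbox(n,x,-98.5),bbox(n,x,-98.5-2.5))
p=r.sense()["tool_pos"];z=Ro.from_euler('xyz',r.sense()["tcp_rot"],degrees=True).as_matrix()
g=p-24*z[:,2];print("grasp pt",g,"u",z@[np.cos(np.radians(15)),0,-np.sin(np.radians(15))])
E
```

```text
C [540.3 194.7 142.5] [1.1343331411163486, 1.1343331411162385] held [521.2  64.1 327.2] [0.8838301535227865, 0.8838301535227302]
C side (array([245.6, 271.4]), array([276.2, 296.5])) (array([245.6, 272. ]), array([276.2, 297.1]))
C top (array([155.5, 206.5]), array([190.7, 241.4])) (array([155.9, 206.7]), array([190.9, 241.5]))
held side (array([269.6, 181.3]), array([301.5, 203.6])) (array([269.6, 182.1]), array([301.5, 204.4]))
held top (array([202.8, 196.1]), array([246.8, 239.7])) (array([203. , 196.4]), array([247. , 239.9]))
grasp pt [520.   63.4 291.4] u [0. 0. 1.]
```

```bash
python3 - <<'E'
from h import *
p,R=place([532.1,83.7,291],60);delta(p,R)
p,R=place([532.1,83.7,206],60);delta(p,R)
E
```

```text
shift cm [0.58 0.03 2.29] rot [-0.03  0.12 -0.02] rows>= 0.47334696445652497
shift cm [-7.62  0.03  4.51] rot [-0.03  0.12 -0.02] rows>= 1.7718453590409262
```

```bash
python3 -m creep '0.3 0 1.1 0 0 0 4.5;0.6 0 2.3 0 0 0 4.5;-1.5 0 2.9 0 0 0 4.5;-3.5 0 3.4 0 0 0 4.5;-5.5 0 3.9 0 0 0 4.5;-7 0 4.3 0 0 0 4.5;-7.6 0 4.5 0 0 0 4.5;-7.6 0 4.5 0 0 0 4.5;-7.6 0 4.5 0 0 0 4.5'
python3 - <<'E'
from h import *
np.set_printoptions(precision=1,suppress=True)
st()
px={}
for n in("side","top"):
    im=imaging.snapshot(n); cv2.imwrite(f"pics/{n}6.png",im[:,:,::-1]);hsv=cv2.cvtColor(im,cv2.COLOR_RGB2HSV)
    m=cv2.inRange(hsv,(100,140,50),(125,255,255));k,l,s,c=cv2.connectedComponentsWithStats(m)
    for i in range(1,k):
        x,y,w,h,a=s[i]
        if a>8 and 130<y<300 and 140<x<320: print(n,c[i],s[i])
R=Ro.from_euler('xyz',r.sense()["tcp_rot"],degrees=True).as_matrix()
print("grasp",r.sense()["tool_pos"]-24*R[:,2],"u",R@[np.cos(np.radians(15)),0,-np.sin(np.radians(15))])
a=cv2.imread("pics/side6.png")[150:300,200:340];b=cv2.imread("pics/top6.png")[165:275,140:280]
cv2.imwrite("pics/6c.png",np.hstack([cv2.resize(a,(392,420),interpolation=cv2.INTER_CUBIC),cv2.resize(b,(400,420),interpolation=cv2.INTER_CUBIC)]))
E
```

```text
time: 8.85
tool_pos: [543.9, 104.2, 201.1]
tcp_rot: [179.8, -74.9, 60.2]
ft_force: [-0.1, -0.1, -0.3]
finger_gap: 52.0
8.85 q [-35.7   3.  125.2  74.6  85.1 -38.3] p [543.9 104.2 201.1] rpy [179.8 -74.9  60.2] F [-0.1 -0.1 -0.3] gap 52.0
side [277.1 191.9] [275 190   5   5  22]
side [206.1 221.2] [193 211  27  21 443]
side [277.3 226.4] [263 215  29  18 125]
side [259.4 257.4] [257 255   6   6  25]
side [261.8 288.8] [245 276  31  21 189]
top [210.6 209.6] [207 206   9   9  64]
top [234.4 219.6] [226 206  14  28 148]
top [179.1 229.3] [157 209  35  34 288]
top [159.9 216.8] [156 213   8   8  48]
grasp [532.3  83.8 207.4] u [-0.  0.  1.]
```

View pics/6c.png

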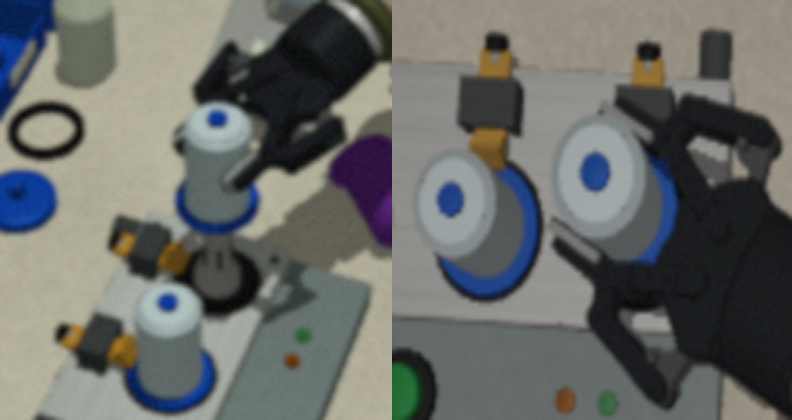

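```bash
python3 - <<'E'
from h import *
np.set_printoptions(precision=1,suppress=True)
X,e=tri((277.1,191.9),(210.6,209.6));print(X,e)
t=X-[533.3,84.4,142.5];print("off",t)
s=r.sense()
for drop in (65,90,t[2]):
    p=s["tool_pos"]-np.array([t[0],t[1],drop]);R=Ro.from_euler('xyz',s["tcp_rot"],degrees=True).as_matrix();delta(p,R)
E
```

```text
[533.5  84.9 244.9] [1.1666729354411345, 1.166672935441141]
off [  0.2   0.5 102.4]
shift cm [-6.3 -0.   1.6] rot [0. 0. 0.] rows>= 1.300042245159381
shift cm [-8.7 -0.   2.3] rot [0. 0. 0.] rows>= 1.8000305106300403
shift cm [-9.9 -0.   2.6] rot [0. 0. 0.] rows>= 2.048522702277954
```

```bash
python3 -m creep '-1.5 0 0.35 0 0 0 4.5;-3 0 0.75 0 0 0 4.5;-4.5 0 1.15 0 0 0 4.5;-6 0 1.55 0 0 0 4.5;-6.7 0 1.75 0 0 0 4.5;-7.2 0 1.85 0 0 0 4.5;-7.2 0 1.85 0 0 0 4.5'
python3 - <<'E'
from h import *
st()
E
python3 -m creep '-0.3 0 0.1 0 0 0 4.5;-0.6 0 0.2 0 0 0 4.5;-0.6 0 0.2 0 0 0 4.5'
python3 - <<'E'
from h import *
st()
E
```

```text
time: 9.65
tool_pos: [543.6, 102.9, 126.9]
tcp_rot: [179.7, -74.9, 60.3]
ft_force: [-0.6, 0.2, -1.5]
finger_gap: 52.2
9.65 q [-35.8  14.6 123.6  75.6  82.6 -48.1] p [543.6 102.9 126.9] rpy [179.7 -74.9  60.3] F [-0.6  0.2 -1.5] gap 52.2
time: 9.95
tool_pos: [543.8, 103.2, 120.5]
tcp_rot: [179.7, -74.9, 60.3]
ft_force: [-0.3, -0.9, -1.4]
finger_gap: 52.0
9.95 q [-35.8  15.6 123.3  75.7  82.4 -48.9] p [543.8 103.2 120.5] rpy [179.7 -74.9  60.3] F [-0.3 -0.9 -1.4] gap 52.0
```

```bash
python3 -m creep '-0.3 0 0.08 0 0 0 4.5;-0.6 0 0.16 0 0 0 4.5;-0.9 0 0.24 0 0 0 4.5;-0.9 0 0.24 0 0 0 4.5'
python3 -m creep '-0.3 0 0.08 0 0 0 4.5;-0.6 0 0.16 0 0 0 4.5;-0.8 0 0.2 0 0 0 4.5;-0.8 0 0.2 0 0 0 4.5'
```

```text
time: 10.35
tool_pos: [543.2, 103.5, 110.5]
tcp_rot: [-180.0, -74.9, 60.1]
ft_force: [-4.0, 1.0, 1.0]
finger_gap: 52.2
time: 10.75
tool_pos: [542.8, 103.4, 100.8]
tcp_rot: [-179.7, -74.8, 59.7]
ft_force: [-1.2, 0.8, -6.8]
finger_gap: 52.2
```

```bash
python3 -m creep '-0.2 0 0.05 0 0 0 4.5;-0.3 0 0.08 0 0 0 4.5;-0.3 0 0.08 0 0 0 4.5'
python3 -m creep '-0.2 0 0.05 0 0 0 4.5;-0.4 0 0.1 0 0 0 4.5;-0.4 0 0.1 0 0 0 4.5'
python3 - <<'E'
from h import *
st()
for n in("side","top"):
    im=imaging.snapshot(n); cv2.imwrite(f"pics/{n}7.png",im[:,:,::-1])
a=cv2.imread("pics/side7.png")[200:320,210:310];b=cv2.imread("pics/top7.png")[165:275,140:280]
cv2.imwrite("pics/7c.png",np.hstack([cv2.resize(a,(400,480),interpolation=cv2.INTER_CUBIC),cv2.resize(b,(400,480),interpolation=cv2.INTER_CUBIC)]))
E
```

```text
time: 11.05
tool_pos: [543.2, 103.1, 98.2]
tcp_rot: [-179.9, -74.8, 59.9]
ft_force: [-0.1, -0.8, 1.8]
finger_gap: 52.0
time: 11.35
tool_pos: [543.6, 103.3, 97.8]
tcp_rot: [179.7, -75.2, 60.4]
ft_force: [-11.4, -2.2, 23.7]
finger_gap: 52.1
11.35 q [-35.8  19.8 122.2  76.2  82.  -51.9] p [543.6 103.3  97.8] rpy [179.7 -75.2  60.4] F [-11.4  -2.2  23.7] gap 52.1
```

View pics/7c.png

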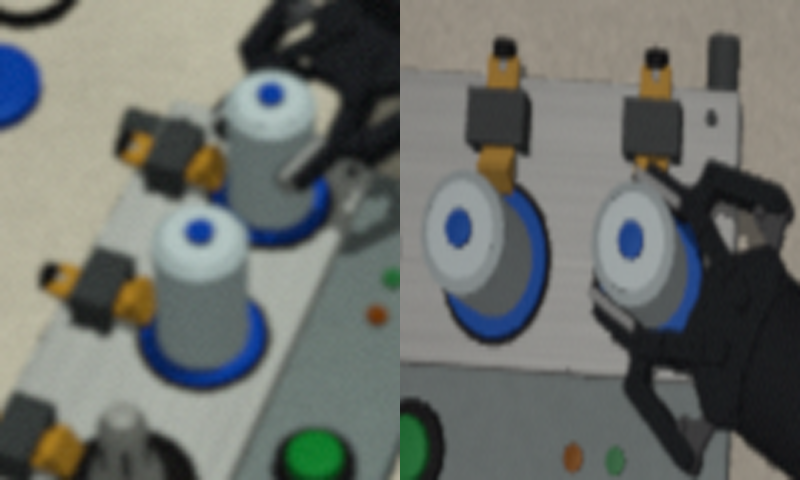

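```bash
python3 -m creep '0 0 0 0 0 0 5.5;0 0 0 0 0 0 6.5;0 0 0 0 0 0 7.5;0 0 0 0 0 0 8.5;0 0 0 0 0 0 8.5;0 0 0 0 0 0 8.5;0 0 0 0 0 0 8.5;0 0 -1 0 0 0 8.5;0 0 -3 0 0 0 8.5;0 0 -6 0 0 0 8.5;0 0 -9 0 0 0 8.5;0 0 -12 0 0 0 8.5;4 0 -14 0 0 0 8.5;8 0 -15 0 0 0 8.5;10 0 -15 0 0 0 8.5;10 0 -15 0 0 0 8.5'
python3 - <<'E'
from h import *
st()
for n in("side","top"):
    im=imaging.snapshot(n); cv2.imwrite(f"pics/{n}8.png",im[:,:,::-1]);hsv=cv2.cvtColor(im,cv2.COLOR_RGB2HSV)
    m=cv2.inRange(hsv,(100,140,50),(125,255,255));k,l,s,c=cv2.connectedComponentsWithStats(m)
    for i in range(1,k):
        x,y,w,h,a=s[i]
        if a>8 and 130<y<300 and 140<x<320: print(n,np.round(c[i],1),s[i])
a=cv2.imread("pics/side8.png")[200:320,210:310];b=cv2.imread("pics/top8.png")[165:275,140:280]
cv2.imwrite("pics/8c.png",np.hstack([cv2.resize(a,(400,480),interpolation=cv2.INTER_CUBIC),cv2.resize(b,(400,480),interpolation=cv2.INTER_CUBIC)]))
E
```

```text
time: 13.05
tool_pos: [484.6, -1.6, 235.5]
tcp_rot: [178.4, -75.1, 61.6]
ft_force: [-0.4, 0.2, 0.1]
finger_gap: 85.0
13.05 q [-51.6   0.8 122.8  65.4  98.8 -38.9] p [484.6  -1.6 235.5] rpy [178.4 -75.1  61.6] F [-0.4  0.2  0.1] gap 85.0
side [206.  221.2] [193 211  27  21 442]
side [277.2 222.8] [275 221   5   5  19]
side [284.  254.9] [273 244  19  17 105]
side [264.7 249.1] [263 248   4   3   9]
side [259.5 257.5] [257 255   6   6  24]
side [261.7 288.8] [245 276  31  21 192]
top [179.1 229.4] [157 209  35  34 289]
top [231.8 233. ] [210 211  36  34 277]
top [159.9 216.8] [156 213   8   8  48]
top [220.6 219.7] [217 216   8   8  49]
```

View pics/8c.png

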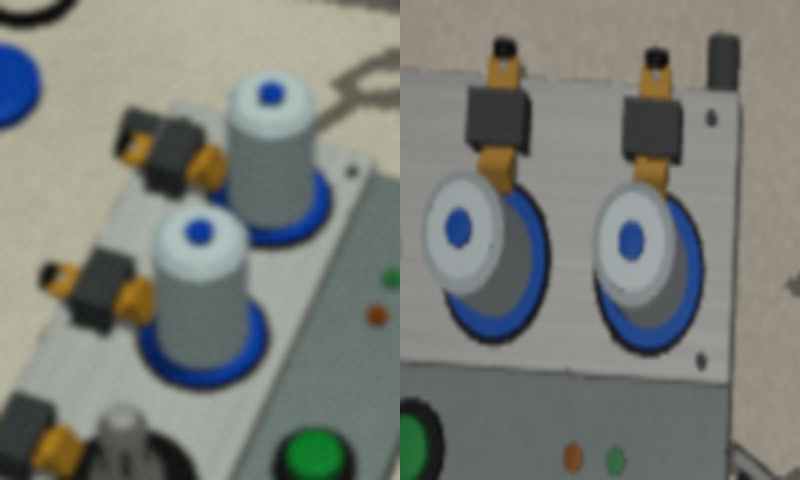

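View pics/top8.png

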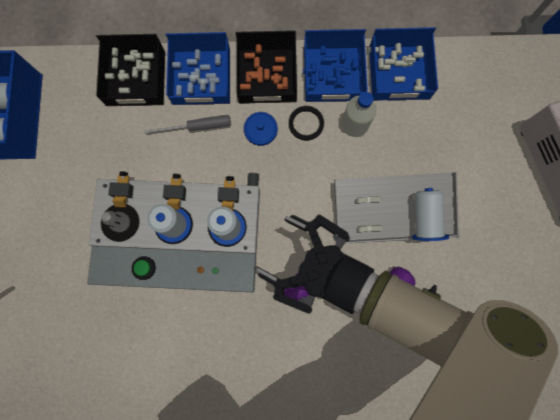

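```bash
python3 - <<'E'
from h import *
np.set_printoptions(precision=1,suppress=True)
X,e=tri((277.2,222.8),(220.6,219.7));print("R boss tri",X,e)
a=np.radians(2.5)
Rv=toolR([0,0,-1],[np.sin(a),-np.cos(a),0]);s=r.sense();R0=Ro.from_euler('xyz',s["tcp_rot"],degrees=True)
pe=np.array([558.7,-321.5,200.])
d,w=delta(pe,Rv);q=s["joint_pos"]
for f in (0,.2,.4,.6,.8,1):
    Rf=(R0*Ro.from_rotvec(w*f,degrees=True)).as_matrix();pf=s["tool_pos"]*(1-f)+pe*f+[0,0,100*np.sin(np.pi*f)]
    q,e=ik(pf,Rf,q);print(f,q,round(e,2),pf,np.round((R0.as_matrix().T@(pf-s["tool_pos"]))/10,1),np.round(w*f,1), "wrist",pf-363*Rf[:,2])
E
```

```text
R boss tri [533.2  83.6 142.2] [1.5917612896601903, 1.5917612896601536]
shift cm [ -9.4  22.5 -22.4] rot [-37.5 -68.4  49. ] rows>= 10.717984659662104
0 [-51.5   0.9 122.9  65.4  98.8 -38.7] 0.0 [483.7  -0.5 232.6] [0. 0. 0.] [-0. -0.  0.] wrist [ 308.8 -304.6  325.8]
0.2 [-52.8 -11.6 118.1  57.7  95.1 -15.1] 0.0 [498.7 -64.7 284.8] [ 3.8  4.5 -6. ] [ -7.5 -13.7   9.8] wrist [ 307.3 -318.1  460.7]
0.4 [-50.2 -13.7 108.5  45.8  91.7   4.8] 0.0 [ 513.7 -128.9  314.6] [  5.4   9.  -11.4] [-15.  -27.4  19.6] wrist [ 334.1 -319.9  565.7]
0.6 [-45.2  -8.8  98.7  31.   88.2  21.7] 0.0 [ 528.7 -193.1  308.1] [  3.6  13.5 -15.9] [-22.5 -41.   29.4] wrist [ 388.  -316.5  619.2]
0.8 [-39.4   0.9  89.9  15.1  85.4  37.5] 0.0 [ 543.7 -257.3  265.3] [ -1.8  18.  -19.5] [-30.  -54.7  39.2] wrist [ 465.  -314.8  615. ]
1 [-34.6  15.1  79.8   0.   85.1  52.9] 0.0 [ 558.7 -321.5  200. ] [ -9.4  22.5 -22.4] [-37.5 -68.4  49. ] wrist [ 558.7 -321.5  563. ]
```

```bash
python3 -m creep '2 2.2 -3 -3.7 -6.8 4.9 8.5;3.8 4.5 -6 -7.5 -13.7 9.8 8.5;4.8 6.7 -8.8 -11.2 -20.5 14.7 8.5;5.4 9 -11.4 -15 -27.4 19.6 8.5;4.8 11.2 -13.7 -18.7 -34.2 24.5 8.5;3.6 13.5 -15.9 -22.5 -41 29.4 8.5;1.2 15.7 -17.8 -26.2 -48 34.3 8.5;-1.8 18 -19.5 -30 -54.7 39.2 8.5;-5.5 20.3 -21 -33.7 -61.5 44 8.5;-9.4 22.5 -22.4 -37.5 -68.4 49 8.5;-9.4 22.5 -22.4 -37.5 -68.4 49 8.5;-9.4 22.5 -22.4 -37.5 -68.4 49 8.5;-9.4 22.5 -22.4 -37.5 -68.4 49 8.5;-9.4 22.5 -22.4 -37.5 -68.4 49 8.5'
python3 - <<'E'
from h import *
st()
a=np.radians(2.5)
Rv=toolR([0,0,-1],[np.sin(a),-np.cos(a),0]);delta([558.7,-321.5,60],Rv)
E
```

```text
time: 14.55
tool_pos: [558.7, -321.6, 200.2]
tcp_rot: [-180.0, -0.1, 2.5]
ft_force: [0.6, 0.3, 0.3]
finger_gap: 84.8
14.55 q [-34.5  15.1  79.9   0.1  85.   52.9] p [ 558.7 -321.6  200.2] rpy [-1.8e+02 -1.0e-01  2.5e+00] F [0.6 0.3 0.3] gap 84.8
shift cm [-0.02  0.   14.02] rot [-0.03 -0.08  0.02] rows>= 2.8039440804144826
```

```bash
python3 -m creep '0 0 4 0 0 0 8.5;0 0 8 0 0 0 8.5;0 0 11 0 0 0 8.5;0 0 13 0 0 0 8.5;0 0 14 0 0 0 8.5;0 0 14 0 0 0 8.5'
python3 - <<'E'
from h import *
st()
im=imaging.snapshot("side"); cv2.imwrite("pics/side9.png",cv2.resize(im[90:200,250:370,::-1],None,fx=6,fy=5.4,interpolation=cv2.INTER_CUBIC))
im=imaging.snapshot("top"); cv2.imwrite("pics/top9.png",im[:,:,::-1])
E
```

```text
time: 15.15
tool_pos: [557.7, -321.6, 59.6]
tcp_rot: [-179.9, -0.0, 2.5]
ft_force: [-0.4, -0.3, 0.4]
finger_gap: 85.2
15.15 q [-34.6  21.9  86.9   0.1  71.3  52.9] p [ 557.7 -321.6   59.6] rpy [-179.9   -0.     2.5] F [-0.4 -0.3  0.4] gap 85.2
```

View pics/side9.png

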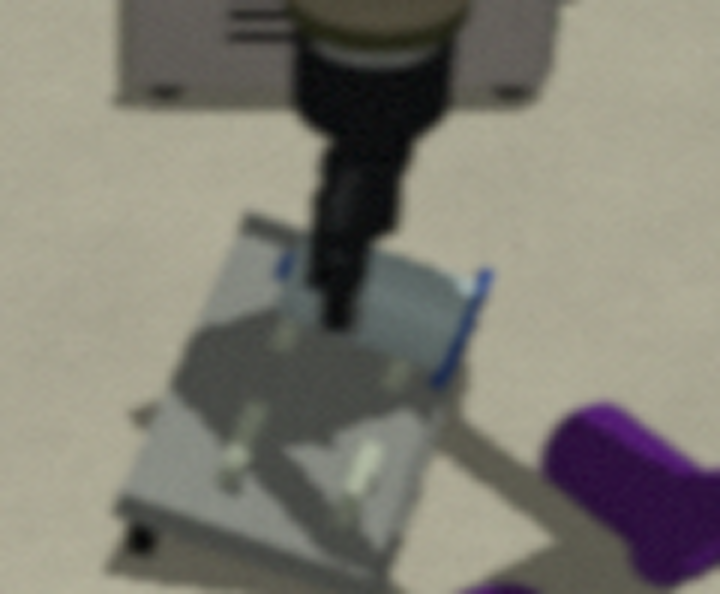

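Same relative pose as with bowl A (finger tip between the saddles). Descend and grip.

```bash
python3 -m creep '0 0 0.8 0 0 0 8.5;0 0 1.5 0 0 0 8.5;0 0 2 0 0 0 8.5;0 0 2 0 0 0 8.5;0 0 2 0 0 0 7;0 0 2 0 0 0 6;0 0 2 0 0 0 5.3;0 0 2 0 0 0 4.5;0 0 2 0 0 0 4.5;0 0 2 0 0 0 4.5;0 0 2 0 0 0 4.5;0 0 2 0 0 0 4.5' 60
python3 -m creep '0 0 -0.7 0 0 0 4.5;0 0 -1.4 0 0 0 4.5;0 0 -2.1 0 0 0 4.5;0 0 -3 0 0 0 4.5;0 0 -4 0 0 0 4.5;0 0 -6 0 0 0 4.5;0 0 -8 0 0 0 4.5;0 0 -10 0 0 0 4.5;0 0 -12 0 0 0 4.5;0 0 -14 0 0 0 4.5;0 0 -16 0 0 0 4.5;0 0 -18 0 0 0 4.5;0 0 -20 0 0 0 4.5;0 0 -20 0 0 0 4.5'
python3 - <<'E'
from h import *
np.set_printoptions(precision=1,suppress=True)
st()
s=r.sense();R0=Ro.from_euler('xyz',s["tcp_rot"],degrees=True)
for nm,pe,Re in (("via",)+place([330,-20,330],60),("hoverL",)+place([500,230,270],45),):
    d,w=delta(pe,Re);q=s["joint_pos"]
    for f in (.25,.5,.75,1):
        Rf=(R0*Ro.from_rotvec(w*f,degrees=True)).as_matrix();pf=s["tool_pos"]*(1-f)+pe*f+[0,0,120*np.sin(np.pi*f)]
        q,e=ik(pf,Rf,q);print(nm,f,q,round(e,2),pf,np.round((R0.as_matrix().T@(pf-s["tool_pos"]))/10,1),np.round(w*f,1), "wrist",pf-363*Rf[:,2])
E
```

```text
time: 16.45
tool_pos: [560.0, -322.9, 43.0]
tcp_rot: [179.9, -0.3, 2.5]
ft_force: [-1.1, -0.6, 5.1]
finger_gap: 51.6
time: 17.85
tool_pos: [560.5, -323.6, 247.8]
tcp_rot: [179.7, -0.6, 2.5]
ft_force: [0.0, -0.3, -0.0]
finger_gap: 51.9
17.85 q [-34.6  13.8  76.5   0.1  89.1  52.9] p [ 560.5 -323.6  247.8] rpy [179.7  -0.6   2.5] F [ 0.  -0.3 -0. ] gap 51.9
shift cm [-20.4 -33.2  -8. ] rot [ 37.9  67.9 -48.4] rows>= 10.658798094213687
via 0.25 [-43.6  -7.2  89.6  19.4  93.6  33.5] 0.0 [ 505.8 -242.7  351.6] [ -5.   -8.3 -10.5] [  9.5  17.  -12.1] wrist [ 406.9 -314.7  693.4]
via 0.5 [-55.1 -21.1 101.8  39.4 102.6  14.8] 0.0 [ 451.1 -161.8  405.8] [-10.1 -16.6 -16. ] [ 19.   33.9 -24.2] wrist [ 286.  -318.2  688.7]
via 0.75 [-65.3 -29.3 118.3  54.8 112.5  -5.6] 0.0 [396.3 -80.8 389.6] [-15.2 -24.9 -14.5] [ 28.4  50.9 -36.3] wrist [ 204.4 -318.8  585.4]
via 1 [-70.  -26.8 134.6  59.5 120.8 -31.8] 0.0 [341.6   0.1 323.8] [-20.4 -33.2  -8. ] [ 37.9  67.9 -48.4] wrist [ 166.3 -303.6  417.7]
shift cm [ -1.9 -57.1  -1.9] rot [ 28.2  70.9 -35.8] rows>= 11.438696488198206
hoverL 0.25 [-34.1  -9.3  93.   17.   86.8  44.7] 0.0 [ 549.5 -181.1  336.6] [ -0.4 -14.2  -9. ] [ 7.  17.7 -8.9] wrist [ 442.  -236.1  678.9]
hoverL 0.5 [-32.5 -28.7 110.2  34.6  81.9  36.4] 0.0 [538.5 -38.6 375.8] [ -0.8 -28.5 -13. ] [ 14.1  35.4 -17.9] wrist [ 349.1 -160.2  660.6]
hoverL 0.75 [-26.4 -44.9 132.1  53.4  70.7  23.1] 0.0 [527.4 103.9 344.6] [ -1.3 -42.8  -9.9] [ 21.1  53.2 -26.8] wrist [289.1 -85.  542.8]
hoverL 1 [-13.6 -32.  143.1  82.1  59.7 -13.6] 1.54 [516.4 246.4 263.8] [ -1.9 -57.1  -2. ] [ 28.2  70.9 -35.8] wrist [268.5  -1.5 357.7]
```

```bash
python3 - <<'E'
from h import *
np.set_printoptions(precision=1,suppress=True)
for psi in (40,42,44):
    q=np.array([3.5,-15,140,108,42,-37.])
    for z in (107,130,160,190,215,240): 
        q,e=ik(*place([546,303,z],psi),q);print(psi,z,q,round(e,3))
s=r.sense();R0=Ro.from_euler('xyz',s["tcp_rot"],degrees=True)
for nm,pe,Re in (("hoverL",)+place([546,303,260],52),):
    d,w=delta(pe,Re);q=s["joint_pos"]
    for f in np.arange(1,9)/8:
        Rf=(R0*Ro.from_rotvec(w*f,degrees=True)).as_matrix();pf=s["tool_pos"]*(1-f)+pe*f+[0,0,100*np.sin(np.pi*f)]
        q,e=ik(pf,Rf,q);print(nm,f,q,round(e,2),pf,np.round((R0.as_matrix().T@(pf-s["tool_pos"]))/10,1),np.round(w*f,1), "wrist",pf-363*Rf[:,2])
E
```

```text
40 107 [  7.7   6.1 138.9 135.2  47.1 -65.2] 0.0
40 130 [  7.7   0.5 140.2 132.2  44.2 -60.9] 0.0
40 160 [  7.7  -6.5 141.5 127.3  40.5 -54.4] 0.0
40 190 [  7.7 -13.2 142.4 121.4  37.2 -46.7] 0.0
40 215 [  7.7 -18.5 142.8 115.5  34.9 -39.5] 0.0
40 240 [  7.7 -23.2 142.8 109.1  33.1 -31.7] 0.0
42 107 [  5.9   6.7 138.1 130.7  48.6 -63.1] 0.0
42 130 [  5.9   1.3 139.4 127.7  46.  -58.7] 0.0
42 160 [  5.9  -5.6 140.7 123.   42.7 -52.2] 0.0
42 190 [  5.9 -12.2 141.6 117.4  39.9 -44.7] 0.0
42 215 [  5.9 -17.4 142.  112.1  37.9 -37.9] 0.0
42 240 [  5.9 -22.1 142.  106.3  36.4 -30.6] 0.0
44 107 [  4.3   7.4 137.3 126.5  50.2 -61.3] 0.0
44 130 [  4.3   2.1 138.6 123.6  47.9 -56.9] 0.0
44 160 [  4.3  -4.7 139.8 119.1  45.  -50.4] 0.0
44 190 [  4.3 -11.1 140.7 113.9  42.5 -43.2] 0.0
44 215 [  4.3 -16.1 141.1 109.   40.8 -36.7] 0.0
44 240 [  4.3 -20.7 141.1 103.9  39.5 -29.9] 0.0
shift cm [  2.8 -64.4  -0.9] rot [ 32.7  69.6 -41.6] rows>= 12.898171949745299
hoverL 0.125 [-33.5   2.3  85.5   8.7  87.3  48.7] 0.0 [ 560.5 -243.   286.8] [ 0.4 -8.  -3.9] [ 4.1  8.7 -5.2] wrist [ 504.4 -271.7  644.3
[... 294 characters left out ...]
verL 0.5 [-27.5 -24.8 110.1  35.2  78.7  36.1] 0.0 [560.4  -1.2 350.8] [  1.5 -32.2 -10.5] [ 16.4  34.8 -20.8] wrist [ 381.6 -139.5  634.8]
hoverL 0.625 [-23.3 -31.  119.2  44.5  72.5  29.7] 0.0 [560.4  79.4 343.9] [  1.8 -40.2  -9.8] [ 20.5  43.5 -26. ] wrist [357.  -97.  587.4]
hoverL 0.75 [-17.5 -33.9 128.1  55.3  64.2  19.9] 0.0 [560.3 160.  323. ] [  2.2 -48.3  -7.8] [ 24.5  52.2 -31.2] wrist [342.3 -52.9 520.1]
hoverL 0.875 [ -9.9 -30.6 134.8  70.6  55.2   2.8] 0.0 [560.3 240.7 291.3] [  2.5 -56.3  -4.7] [ 28.6  60.9 -36.4] wrist [338.1  -6.  438. ]
hoverL 1.0 [ -1.2 -17.7 136.4  93.7  50.8 -25. ] 0.0 [560.3 321.3 253.8] [  2.8 -64.4  -0.9] [ 32.7  69.6 -41.7] wrist [344.4  45.  347.7]
```

```bash
python3 -m creep '0.2 -4 -2 2 4.3 -2.6 4.5;0.4 -8 -3.9 4.1 8.7 -5.2 4.5;0.6 -12 -5.7 6.1 13 -7.8 4.5;0.8 -16.1 -7.3 8.2 17.4 -10.4 4.5;0.9 -20.1 -8.5 10.2 21.7 -13 4.5;1.1 -24.1 -9.6 12.3 26.1 -15.6 4.5;1.3 -28.1 -10.2 14.3 30.4 -18.2 4.5;1.5 -32.2 -10.5 16.4 34.8 -20.8 4.5;1.7 -36.2 -10.3 18.4 39.1 -23.4 4.5;1.8 -40.2 -9.8 20.5 43.5 -26 4.5;2 -44.2 -9 22.5 47.8 -28.6 4.5;2.2 -48.3 -7.8 24.5 52.2 -31.2 4.5;2.3 -52.3 -6.4 26.5 56.5 -33.8 4.5;2.5 -56.3 -4.7 28.6 60.9 -36.4 4.5;2.6 -60.3 -2.8 30.6 65.2 -39 4.5;2.8 -64.4 -0.9 32.7 69.6 -41.7 4.5;2.8 -64.4 -0.9 32.7 69.6 -41.7 4.5;2.8 -64.4 -0.9 32.7 69.6 -41.7 4.5;2.8 -64.4 -0.9 32.7 69.6 -41.7 4.5'
python3 - <<'E'
from h import *
np.set_printoptions(precision=1,suppress=True)
st()
p,R=place([546,303,235],42);delta(p,R)
E
```

```text
time: 19.75
tool_pos: [560.1, 320.9, 252.8]
tcp_rot: [-179.9, -74.9, 51.9]
ft_force: [0.7, -1.4, -1.2]
finger_gap: 51.9
19.75 q [ -1.3 -17.7 136.6  93.8  50.9 -25.3] p [560.1 320.9 252.8] rpy [-179.9  -74.9   51.9] F [ 0.7 -1.4 -1.2] gap 51.9
shift cm [-2.3  0.4  0.6] rot [-9.7  0.1  2.6] rows>= 1.1652548352040628
```

```bash
python3 -m creep '-0.5 0.1 0.1 -2.4 0 0.6 4.5;-1.1 0.2 0.3 -4.9 0 1.3 4.5;-1.7 0.3 0.4 -7.3 0 2 4.5;-2.3 0.4 0.6 -9.7 0.1 2.6 4.5;-2.3 0.4 0.6 -9.7 0.1 2.6 4.5;-2.3 0.4 0.6 -9.7 0.1 2.6 4.5'
python3 - <<'E'
from h import *
np.set_printoptions(precision=1,suppress=True)
st()
for n in("side","top"):
    im=imaging.snapshot(n); cv2.imwrite(f"pics/{n}10.png",im[:,:,::-1]);hsv=cv2.cvtColor(im,cv2.COLOR_RGB2HSV)
    m=cv2.inRange(hsv,(100,140,50),(125,255,255));k,l,s,c=cv2.connectedComponentsWithStats(m)
    for i in range(1,k):
        x,y,w,h,a=s[i]
        if a>8 and 130<y<310 and 90<x<320: print(n,np.round(c[i],1),s[i])
R=Ro.from_euler('xyz',r.sense()["tcp_rot"],degrees=True).as_matrix()
print("grasp",r.sense()["tool_pos"]-24*R[:,2],"u",R@[np.cos(np.radians(15)),0,-np.sin(np.radians(15))])
E
```

```text
time: 20.35
tool_pos: [563.6, 318.2, 230.9]
tcp_rot: [179.8, -75.1, 42.2]
ft_force: [-0.1, 1.0, -0.7]
finger_gap: 51.9
20.35 q [  5.8 -21.4 142.3 107.6  36.7 -32.2] p [563.6 318.2 230.9] rpy [179.8 -75.1  42.2] F [-0.1  1.  -0.7] gap 51.9
side [135.8 237.4] [ 100  208   74   64 2329]
side [206.  221.2] [193 211  27  21 441]
side [277.4 223.1] [275 221   6   5  23]
side [234.4 256.6] [232 254   6   6  33]
side [259.  257.3] [257 254   5   7  23]
side [248.9 292.2] [221 281  55  21 324]
top [111.1 206.4] [110 203   3   8  18]
top [178.9 229.4] [157 209  34  34 287]
top [231.8 233. ] [210 211  36  34 278]
top [159.9 216.8] [156 213   8   8  48]
top [220.6 219.7] [217 216   8   8  49]
grasp [546.8 302.4 237. ] u [-0. -0.  1.]
```

View pics/side10.png

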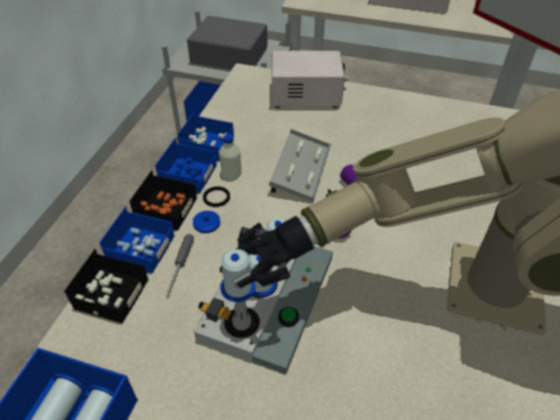

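View pics/top10.png

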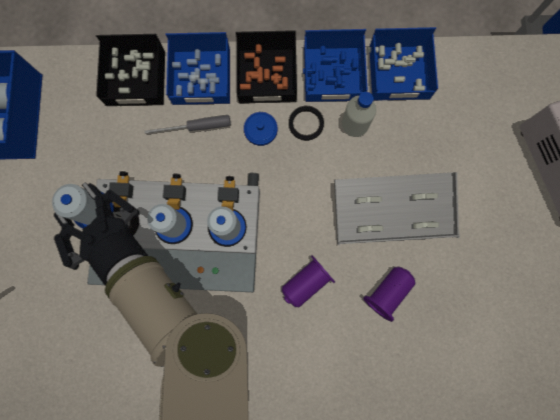

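```bash
python3 - <<'E'
from h import *
np.set_printoptions(precision=1,suppress=True)
im=cv2.imread("pics/top10.png");hsv=cv2.cvtColor(im,cv2.COLOR_BGR2HSV)
m=cv2.inRange(hsv,(100,140,50),(125,255,255));k,l,s,c=cv2.connectedComponentsWithStats(m)
for i in range(1,k):
    x,y,w,h,a=s[i]
    if 5<a<400 and 160<y<310 and 40<x<140: print(np.round(c[i],1),s[i])
    if 30<a<150 and 180<y<200 and 55<x<80: b=c[i]
X,e=tri((234.4,256.6),b);print(X,e)
t=X-[546.8,303.2,142.3];print("off",t)
s=r.sense();R=Ro.from_euler('xyz',s["tcp_rot"],degrees=True).as_matrix()
for drop in (t[2]-40,t[2]-15,t[2]):
    delta(s["tool_pos"]-np.array([t[0],t[1],drop]),R)
th=np.linspace(0,2*np.pi,73)
for n in("side","top"):
    P=np.array([proj(n,X+[36*np.cos(a),36*np.sin(a),-98.5]) for a in th]);print(n,P.min(0),P.max(0))
cv2.imwrite("pics/10c.png",np.hstack([cv2.resize(cv2.imread("pics/side10.png")[235:345,195:285],(400,490),interpolation=cv2.INTER_CUBIC),cv2.resize(im[170:260,45:120],(400,490),interpolation=cv2.INTER_CUBIC)]))
E
```

```text
[ 65.7 199.1] [ 61 195  10   9  75]
[111.1 206.4] [110 203   3   8  18]
[ 81.5 224.7] [ 76 222  11   6  33]
[549.6 305.1 273.7] [1.0883502900560795, 1.0883502900560125]
off [  2.8   1.9 131.4]
shift cm [-8.9 -0.1  2. ] rot [0. 0. 0.] rows>= 1.8298653856604379
shift cm [-11.3  -0.1   2.7] rot [0. 0. 0.] rows>= 2.3295972978863
shift cm [-12.8  -0.1   3. ] rot [0. 0. 0.] rows>= 2.6294853707004546
side [220.  272.9] [255.5 302.2]
top [ 72.  189.4] [112.8 229.6]
```

View pics/10c.png

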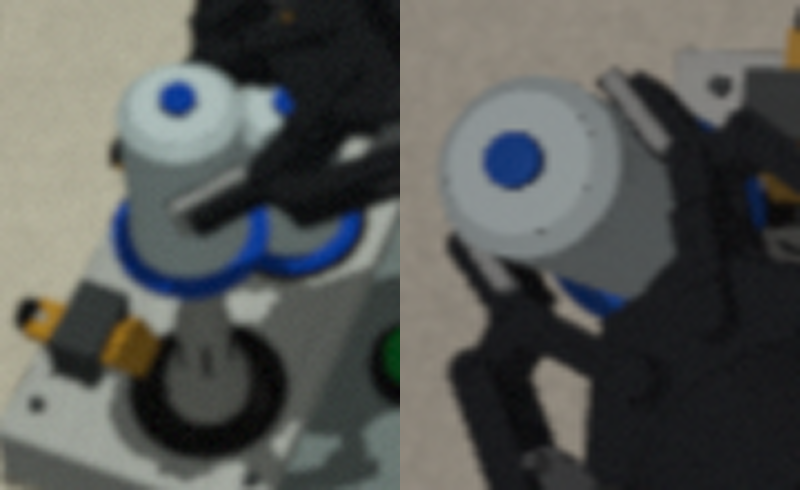

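```bash
python3 -m creep '-0.1 0 -0.3 0 0 0 4.5;-2 -0.1 0.15 0 0 0 4.5;-3.95 -0.1 0.67 0 0 0 4.5;-5.4 -0.1 1.05 0 0 0 4.5;-6.9 -0.1 1.45 0 0 0 4.5;-8.3 -0.1 1.85 0 0 0 4.5;-9.25 -0.1 2.1 0 0 0 4.5;-9.7 -0.1 2.2 0 0 0 4.5;-10.2 -0.1 2.35 0 0 0 4.5;-10.2 -0.1 2.35 0 0 0 4.5'
python3 - <<'E'
from h import *
st()
E
python3 -m creep '-0.3 0 0.08 0 0 0 4.5;-0.6 0 0.16 0 0 0 4.5;-0.9 0 0.24 0 0 0 4.5;-0.9 0 0.24 0 0 0 4.5'
```

```text
time: 21.45
tool_pos: [563.6, 317.1, 131.5]
tcp_rot: [179.0, -75.6, 43.1]
ft_force: [-3.4, 1.1, 12.8]
finger_gap: 51.9
21.45 q [  5.5   0.2 140.1 127.5  46.5 -58.7] p [563.6 317.1 131.5] rpy [179.  -75.6  43.1] F [-3.4  1.1 12.8] gap 51.9
time: 21.85
tool_pos: [568.9, 319.3, 133.0]
tcp_rot: [176.9, -76.7, 45.4]
ft_force: [-5.1, 3.7, 29.2]
finger_gap: 52.6
```

```bash
python3 - <<'E'
from h import *
st()
for n in("side","top"):
    im=imaging.snapshot(n); cv2.imwrite(f"pics/{n}11.png",im[:,:,::-1])
cv2.imwrite("pics/11c.png",np.hstack([cv2.resize(cv2.imread("pics/side11.png")[235:345,195:295],(400,440),interpolation=cv2.INTER_CUBIC),cv2.resize(cv2.imread("pics/top11.png")[170:270,60:160],(400,440),interpolation=cv2.INTER_CUBIC)]))
E
```

```text
21.85 q [  5.5   2.1 139.1 128.7  48.1 -60.6] p [568.9 319.3 133. ] rpy [176.9 -76.7  45.4] F [-5.1  3.7 29.2] gap 52.6
```

View pics/11c.png

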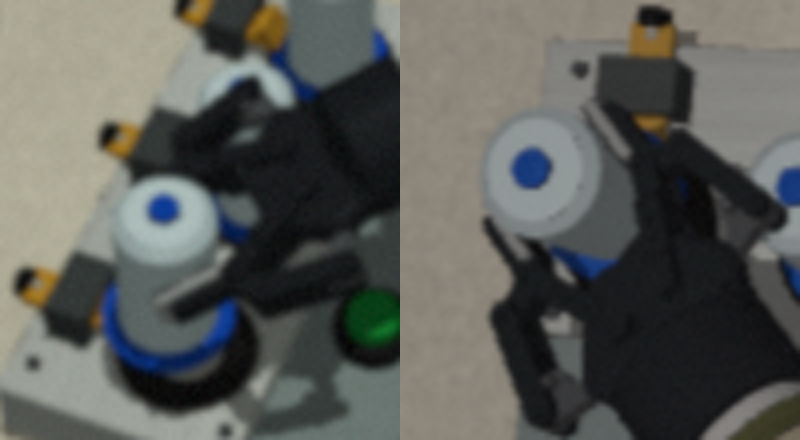

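```bash
python3 -m creep '0.4 0 -0.1 0 0 0 4.5;0.9 0 -0.25 0 0 0 4.5;1.4 0 -0.4 0 0 0 4.5;1.4 0 -0.4 0 0 0 4.5'
python3 - <<'E'
from h import *
np.set_printoptions(precision=1,suppress=True)
print("before lift",tri((235.75,287),(92.75,208.2)))
st()
px={}
for n in("side","top"):
    im=imaging.snapshot(n); cv2.imwrite(f"pics/{n}12.png",im[:,:,::-1]);hsv=cv2.cvtColor(im,cv2.COLOR_RGB2HSV)
    m=cv2.inRange(hsv,(100,140,50),(125,255,255));k,l,s,c=cv2.connectedComponentsWithStats(m)
    for i in range(1,k):
        x,y,w,h,a=s[i]
        if a>8 and 180<y<330 and 60<x<290: print(n,np.round(c[i],1),s[i])
s=r.sense();R=Ro.from_euler('xyz',s["tcp_rot"],degrees=True).as_matrix()
print("grasp",s["tool_pos"]-24*R[:,2],"u",R@[np.cos(np.radians(15)),0,-np.sin(np.radians(15))])
cv2.imwrite("pics/12c.png",np.hstack([cv2.resize(cv2.imread("pics/side12.png")[235:345,195:295],(400,440),interpolation=cv2.INTER_CUBIC),cv2.resize(cv2.imread("pics/top12.png")[170:270,60:160],(400,440),interpolation=cv2.INTER_CUBIC)]))
E
```

```text
time: 22.35
tool_pos: [568.4, 318.7, 148.3]
tcp_rot: [176.8, -76.7, 45.4]
ft_force: [0.0, 0.3, -1.1]
finger_gap: 52.0
before lift (array([553. , 305.3, 174.2]), [1.0663376330156058, 1.0663376330154926])
22.35 q [  5.5  -1.5 139.9 126.7  46.4 -57.6] p [568.4 318.7 148.3] rpy [176.8 -76.7  45.4] F [ 0.   0.3 -1.1] gap 52.0
side [135.8 237.4] [ 100  208   74   64 2332]
side [206.  221.2] [193 211  27  21 441]
side [277.2 222.8] [275 221   5   5  19]
side [264.7 249.1] [263 248   4   3   9]
side [235.3 282.4] [232 280   7   6  31]
side [251.6 291.4] [250 289   5   5  16]
side [236.7 315.2] [220 303  34  21 222]
top [ 89.  206.6] [ 85 203   9   8  58]
top [179.  229.3] [157 209  35  34 292]
top [231.8 233. ] [210 211  36  34 278]
top [159.8 216.8] [156 213   8   8  50]
top [220.6 219.7] [217 216   8   8  49]
top [103.4 228.7] [ 96 226  15   6  47]
grasp [550.8 303.1 152.9] u [-0. -0.  1.]
```

View pics/12c.png

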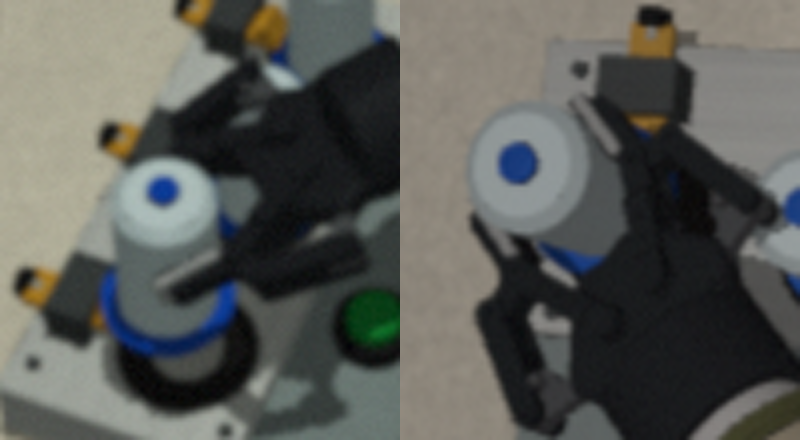

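```bash
python3 - <<'E'
from h import *
np.set_printoptions(precision=1,suppress=True)
q0=r.sense()["joint_pos"]
for hov in ([600,335,240],[640,350,240],[640,350,280]):
    q=q0.copy()
    print(hov)
    for psi in (45,40,35,30,25,20,15,10):
        q,e=ik(*place(hov,psi),q);print(psi,q,round(e,3))
for psi in (8,12,16):
    q=np.array([36,-10,138,230,40,-130.])
    for z in (107,130,160,190,215,240): 
        q,e=ik(*place([547,303,z],psi),q);print(psi,z,q,round(e,3))
E
```

```text
[600, 335, 240]
45 [  7.8  -7.9 130.9 109.2  38.2 -35. ] 0.0
40 [ 11.5 -10.1 132.8 117.7  31.3 -39.6] 0.0
35 [ 15.6 -11.5 134.1 130.3  24.8 -48.3] 0.0
30 [ 20.1 -12.1 134.6 150.3  19.6 -64.3] 0.0
25 [ 24.6 -11.8 134.3 178.8  17.5 -89. ] 0.0
20 [  29.2  -10.6  133.3  207.4   19.5 -113.6] 0.0
15 [  33.5   -8.7  131.6  227.4   24.6 -129.8] 0.0
10 [  37.4   -6.1  129.3  240.3   30.8 -138.8] 0.0
[640, 350, 240]
45 [  9.1  -0.7 124.2 110.9  37.3 -36.3] 0.0
40 [ 12.5  -2.6 126.1 119.9  31.  -41.5] 0.0
35 [ 16.2  -3.9 127.3 132.6  25.1 -50.5] 0.0
30 [ 20.1  -4.5 127.8 151.7  20.4 -65.8] 0.0
25 [ 24.2  -4.3 127.7 177.6  18.4 -87.9] 0.0
20 [  28.3   -3.4  126.8  204.1   19.9 -110.6] 0.0
15 [  32.2   -1.8  125.3  224.1   24.1 -127. ] 0.0
10 [  35.8    0.4  123.1  237.8   29.8 -136.9] 0.0
[640, 350, 280]
45 [  9.1  -5.7 123.8 103.9  35.7 -27.6] 0.0
40 [ 12.5  -7.7 125.6 111.1  28.6 -31.4] 0.0
35 [ 16.2  -9.1 126.9 122.2  21.6 -39.2] 0.0
30 [ 20.1  -9.7 127.4 142.1  15.6 -55.7] 0.0
25 [ 24.2  -9.5 127.2 176.5  12.7 -86.8] 0.0
20 [  28.3   -8.5  126.4  212.6   14.9 -119.5] 0.0
15 [  32.2   -6.8  1
[... 365 characters left out ...]
  -16.1  137.7  248.1   33.8 -144.9] 0.0
12 107 [  36.8    8.3  136.3  215.7   44.  -110.5] 0.0
12 130 [  36.8    3.1  137.5  218.3   40.8 -114. ] 0.0
12 160 [  36.8   -3.5  138.7  222.6   36.8 -119.5] 0.0
12 190 [  36.8   -9.7  139.6  228.2   32.9 -126.3] 0.0
12 215 [  36.8  -14.6  139.9  233.9   30.1 -133.1] 0.0
12 240 [  36.8  -19.1  140.   240.7   27.7 -140.8] 0.0
16 107 [  32.9    6.8  138.   204.9   41.9 -104.5] 0.0
16 130 [  32.9    1.4  139.3  207.1   38.2 -107.4] 0.0
16 160 [  32.9   -5.5  140.6  210.8   33.3 -112. ] 0.0
16 190 [  32.9  -12.1  141.5  216.    28.6 -118.1] 0.0
16 215 [  32.9  -17.2  141.8  221.9   24.9 -124.7] 0.0
16 240 [  32.9  -21.8  141.9  229.7   21.7 -133.1] 0.0
```

```bash
python3 - <<'E'
from h import *
delta(*place([550.8,303,240],44));delta(*place([600,335,240],44))
E
```

```text
shift cm [ 8.4   0.04 -2.01] rot [ 1.83 -1.68  0.27] rows>= 1.7273989138643313
shift cm [9.72 0.98 3.63] rot [ 1.83 -1.68  0.27] rows>= 2.0848751829325565
```

```bash
python3 -m creep '2 0 -0.5 0 0 0 4.5;4 0 -1 0 0 0 4.5;6 0 -1.5 0 0 0 4.5;8 0 -1.9 0.9 -0.8 0 4.5;8.4 0 -2 1.8 -1.7 0.3 4.5;8.8 0.3 -0.2 1.8 -1.7 0.3 4.5;9.3 0.7 1.8 1.8 -1.7 0.3 4.5;9.7 1 3.6 1.8 -1.7 0.3 4.5;9.7 1 3.6 1.8 -1.7 0.3 4.5;9.7 1 3.6 1.8 -1.7 0.3 4.5'
python3 - <<'E'
from h import *
st()
for psi in (38,32,27,22,17,12): print(psi,end=' ');delta(*place([600,335,240],psi))
print(12,"over peg");delta(*place([545.5,301.5,225],12))
E
```

```text
time: 23.45
tool_pos: [616.0, 350.9, 232.3]
tcp_rot: [-179.7, -74.9, 43.7]
ft_force: [0.5, 0.2, -1.0]
finger_gap: 51.9
23.45 q [  8.5  -8.4 131.8 110.9  36.9 -36. ] p [616.  350.9 232.3] rpy [-179.7  -74.9   43.7] F [ 0.5  0.2 -1. ] gap 51.9
38 shift cm [0.16 0.27 0.01] rot [-5.81  0.12  1.48] rows>= 0.6982491604598684
32 shift cm [ 0.15  0.51 -0.02] rot [-11.61   0.12   3.04] rows>= 1.3966372667246503
27 shift cm [ 0.13  0.71 -0.07] rot [-16.43   0.13   4.34] rows>= 1.978680380790557
22 shift cm [ 0.12  0.9  -0.14] rot [-21.26   0.13   5.64] rows>= 2.5607366382807077
17 shift cm [ 0.1   1.08 -0.22] rot [-26.09   0.13   6.94] rows>= 3.1427987362584417
12 shift cm [ 0.07  1.26 -0.31] rot [-30.92   0.14   8.24] rows>= 3.724863936394144
12 over peg
shift cm [-3.01 -0.11 -5.95] rot [-30.92   0.14   8.24] rows>= 3.724863936394144
```

```bash
python3 -m creep '0.1 0.1 0 -2.9 0.1 0.7 4.5;0.2 0.3 0 -5.8 0.1 1.5 4.5;0.2 0.4 0 -8 0.1 2.1 4.5;0.2 0.5 0 -10 0.1 2.6 4.5;0.2 0.5 0 -11.6 0.1 3 4.5;0.1 0.6 0 -13.2 0.1 3.5 4.5;0.1 0.6 0 -14.8 0.1 3.9 4.5;0.1 0.7 -0.1 -16.4 0.1 4.3 4.5;0.1 0.8 -0.1 -18 0.1 4.8 4.5;0.1 0.8 -0.1 -19.6 0.1 5.2 4.5;0.1 0.9 -0.1 -21.3 0.1 5.6 4.5;0.1 1 -0.2 -23.5 0.1 6.2 4.5;0.1 1.1 -0.2 -26.1 0.1 6.9 4.5;0.1 1.2 -0.3 -28.5 0.1 7.6 4.5;0.1 1.3 -0.3 -30.9 0.1 8.2 4.5;-0.7 0.9 -1.8 -30.9 0.1 8.2 4.5;-1.7 0.5 -3.6 -30.9 0.1 8.2 4.5;-3 -0.1 -5.9 -30.9 0.1 8.2 4.5;-3 -0.1 -5.9 -30.9 0.1 8.2 4.5;-3 -0.1 -5.9 -30.9 0.1 8.2 4.5'
python3 - <<'E'
from h import *
np.set_printoptions(precision=2,suppress=True)
st()
for n in("side","top"):
    im=imaging.snapshot(n); cv2.imwrite(f"pics/{n}13.png",im[:,:,::-1]);hsv=cv2.cvtColor(im,cv2.COLOR_RGB2HSV)
    m=cv2.inRange(hsv,(100,140,50),(125,255,255));k,l,s,c=cv2.connectedComponentsWithStats(m)
    for i in range(1,k):
        x,y,w,h,a=s[i]
        if a>8 and 180<y<330 and 40<x<290: print(n,np.round(c[i],1),s[i])
s=r.sense();R=Ro.from_euler('xyz',s["tcp_rot"],degrees=True).as_matrix()
print("grasp",s["tool_pos"]-24*R[:,2],"u",R@[np.cos(np.radians(15)),0,-np.sin(np.radians(15))])
cv2.imwrite("pics/13c.png",np.hstack([cv2.resize(cv2.imread("pics/side13.png")[235:345,195:295],(400,440),interpolation=cv2.INTER_CUBIC),cv2.resize(cv2.imread("pics/top13.png")[170:270,60:160],(400,440),interpolation=cv2.INTER_CUBIC)]))
E
```

```text
time: 25.45
tool_pos: [568.1, 305.8, 218.2]
tcp_rot: [179.8, -75.0, 12.2]
ft_force: [0.1, 0.5, -0.7]
finger_gap: 52.2
25.45 q [  37.   -17.   140.7  236.6   29.3 -136. ] p [568.1 305.8 218.2] rpy [179.8 -75.   12.2] F [ 0.1  0.5 -0.7] gap 52.2
side [135.8 237.4] [ 100  208   74   64 2325]
side [206.  221.2] [193 211  27  21 441]
side [277.3 222.8] [275 221   6   5  20]
side [289.7 246.3] [289 244   3   5  11]
side [235.5 259.5] [233 257   6   6  32]
side [234.2 297.3] [222 284  29  20 143]
top [111.1 202.1] [103 193  14  20  91]
top [ 70.9 200.2] [ 66 196  10   9  71]
top [179.1 229.3] [157 209  35  34 290]
top [231.9 233. ] [210 211  36  34 276]
top [160.  216.8] [157 213   7   8  48]
top [220.4 219.7] [217 216   8   8  49]
top [108.4 223.6] [107 221   4   6  16]
top [ 84.9 225.1] [ 80 222  10   7  38]
grasp [546.53 301.77 225.95] u [-0. -0.  1.]
```

View pics/13c.png

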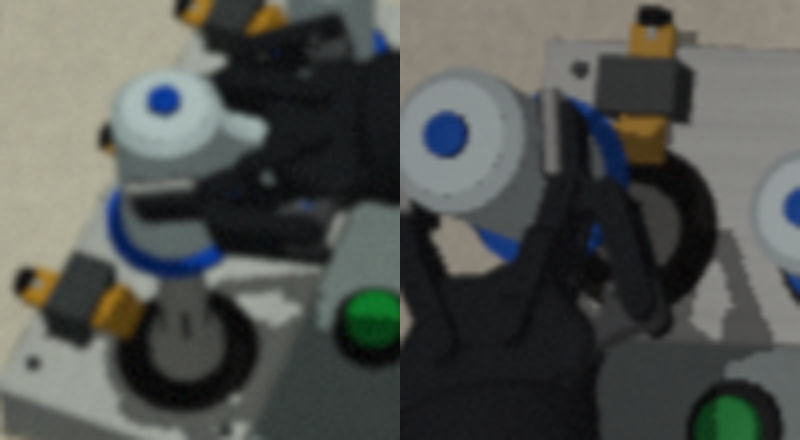

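```bash
python3 - <<'E'
from h import *
np.set_printoptions(precision=2,suppress=True)
X,e=tri((235.5,259.5),(70.9,200.2));t=X-[546.8,303.2,142.3];print(X,e,"off",t)
th=np.linspace(0,2*np.pi,73)
for n in("side","top"):
    P=np.array([proj(n,X+[36*np.cos(a),36*np.sin(a),-98.5]) for a in th]);print(n,P.min(0),P.max(0))
s=r.sense();R=Ro.from_euler('xyz',s["tcp_rot"],degrees=True).as_matrix()
for d in (0,60,90,100): delta(s["tool_pos"]-np.array([t[0],t[1],d]),R)
E
```

```text
[549.6  302.4  261.93] [0.6236219218512747, 0.6236219218512501] off [  2.8   -0.8  119.63]
side [220.99 275.3 ] [256.14 304.42]
top [ 76.61 190.83] [116.76 230.47]
shift cm [-0.07 -0.14 -0.25] rot [0. 0. 0.] rows>= 0.05824089196952057
shift cm [-5.86 -0.14  1.3 ] rot [0. 0. 0.] rows>= 1.2014125026390414
shift cm [-8.76 -0.14  2.07] rot [0. 0. 0.] rows>= 1.8009419761606433
shift cm [-9.73 -0.14  2.33] rot [0. 0. 0.] rows>= 2.0008478206743767
```

```bash
python3 -m creep '-0.1 -0.14 -0.25 0 0 0 4.5;-1.5 -0.14 0.13 0 0 0 4.5;-3 -0.14 0.53 0 0 0 4.5;-4.5 -0.14 0.94 0 0 0 4.5;-5.9 -0.14 1.3 0 0 0 4.5;-7 -0.14 1.6 0 0 0 4.5;-7.6 -0.14 1.76 0 0 0 4.5;-8.2 -0.14 1.92 0 0 0 4.5;-8.2 -0.14 1.92 0 0 0 4.5'
python3 -m creep '-0.3 0 0.08 0 0 0 4.5;-0.6 0 0.16 0 0 0 4.5;-0.6 0 0.16 0 0 0 4.5'
```

```text
time: 26.45
tool_pos: [566.4, 307.4, 134.8]
tcp_rot: [179.9, -75.0, 12.1]
ft_force: [0.5, -0.1, -1.1]
finger_gap: 51.6
time: 26.75
tool_pos: [566.3, 307.3, 128.5]
tcp_rot: [179.9, -75.0, 12.1]
ft_force: [-0.7, 0.3, -1.2]
finger_gap: 51.9
```

```bash
python3 -m creep '-0.3 0 0 0 0 0 4.5;-0.6 0 0.06 0 0 0 4.5;-0.9 0 0.14 0 0 0 4.5;-0.9 0 0.14 0 0 0 4.5'
python3 -m creep '-0.3 0 0.08 0 0 0 4.5;-0.6 0 0.16 0 0 0 4.5;-0.8 0 0.21 0 0 0 4.5;-0.8 0 0.21 0 0 0 4.5'
```

```text
time: 27.15
tool_pos: [565.1, 306.9, 118.7]
tcp_rot: [179.8, -74.9, 12.2]
ft_force: [-0.3, -0.2, -1.6]
finger_gap: 52.1
time: 27.55
tool_pos: [564.9, 307.1, 110.0]
tcp_rot: [179.7, -74.9, 12.3]
ft_force: [-3.3, 0.8, 1.5]
finger_gap: 52.1
```

```bash
python3 -m creep '-0.3 0 0.08 0 0 0 4.5;-0.6 0 0.16 0 0 0 4.5;-0.6 0 0.16 0 0 0 4.5'
```

```text
time: 27.85
tool_pos: [564.4, 306.8, 102.3]
tcp_rot: [179.6, -74.8, 12.4]
ft_force: [1.6, 1.8, -3.9]
finger_gap: 51.9
```

```bash
python3 -m creep '-0.2 0 0.05 0 0 0 4.5;-0.4 0 0.1 0 0 0 4.5;-0.4 0 0.1 0 0 0 4.5'
python3 -m creep '-0.2 0 0.05 0 0 0 4.5;-0.3 0 0.08 0 0 0 4.5;-0.3 0 0.08 0 0 0 4.5'
```

```text
time: 28.15
tool_pos: [565.0, 306.8, 99.4]
tcp_rot: [179.7, -74.9, 12.3]
ft_force: [0.3, -0.6, 3.5]
finger_gap: 52.0
time: 28.45
tool_pos: [566.4, 307.3, 99.4]
tcp_rot: [179.8, -75.3, 12.1]
ft_force: [-6.0, -2.5, 12.7]
finger_gap: 52.1
```

```bash
python3 -m creep '-0.3 0 0.08 0 0 0 4.5;-0.6 0 0.16 0 0 0 4.5;-0.6 0 0.16 0 0 0 4.5'
python3 - <<'E'
from h import *
st()
for n in("side","top"):
    im=imaging.snapshot(n); cv2.imwrite(f"pics/{n}14.png",im[:,:,::-1])
cv2.imwrite("pics/14c.png",np.hstack([cv2.resize(cv2.imread("pics/side14.png")[225:345,195:295],(400,480),interpolation=cv2.INTER_CUBIC),cv2.resize(cv2.imread("pics/top14.png")[165:265,90:190],(400,480),interpolation=cv2.INTER_CUBIC)]))
E
```

```text
time: 28.75
tool_pos: [569.2, 308.4, 99.4]
tcp_rot: [-179.8, -76.1, 11.7]
ft_force: [-8.7, -4.5, 22.6]
finger_gap: 51.9
28.75 q [  37.5   10.   136.3  215.3   46.6 -109.3] p [569.2 308.4  99.4] rpy [-179.8  -76.1   11.7] F [-8.7 -4.5 22.6] gap 51.9
```

View pics/14c.png

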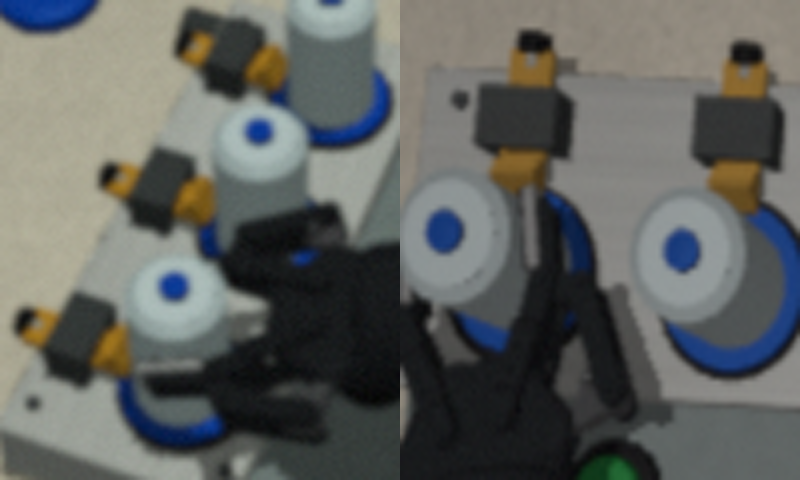

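```bash
python3 -m creep '0 0 0 0 0 0 5.5;0 0 0 0 0 0 6.5;0 0 0 0 0 0 7.5;0 0 0 0 0 0 8.5;0 0 0 0 0 0 8.5;0 0 0 0 0 0 8.5;0 0 0 0 0 0 8.5;0.5 0 -0.4 0 0 0 8.5;1.5 0 -1 0 0 0 8.5;3 0 -1.5 0 0 0 8.5;5 0 -2 0 0 0 8.5;7 0 -2.5 0 0 0 8.5;9 0 -3 0 0 0 8.5;11 0 -3.5 0 0 0 8.5;12 0 -3.8 0 0 0 8.5;12 0 -3.8 0 0 0 8.5'
python3 - <<'E'
from h import *
st()
for n in("side","top"):
    im=imaging.snapshot(n); cv2.imwrite(f"pics/{n}15.png",im[:,:,::-1])
cv2.imwrite("pics/15c.png",np.hstack([cv2.resize(cv2.imread("pics/side15.png")[225:345,195:295],(400,480),interpolation=cv2.INTER_CUBIC),cv2.resize(cv2.imread("pics/top15.png")[165:265,90:190],(400,480),interpolation=cv2.INTER_CUBIC)]))
E
```

```text
time: 30.45
tool_pos: [562.1, 307.2, 228.5]
tcp_rot: [-179.2, -76.3, 11.1]
ft_force: [0.2, 0.1, 0.8]
finger_gap: 84.9
30.45 q [  38.1  -18.4  141.4  237.2   30.7 -136.3] p [562.1 307.2 228.5] rpy [-179.2  -76.3   11.1] F [0.2 0.1 0.8] gap 84.9
```

View pics/15c.png

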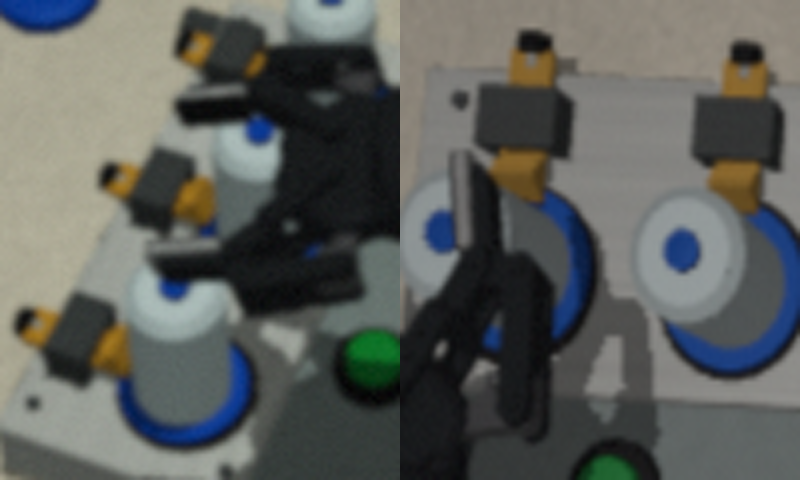

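```bash
python3 - <<'E'
from h import *
np.set_printoptions(precision=1,suppress=True)
s=r.sense();R0=Ro.from_euler('xyz',s["tcp_rot"],degrees=True);p0=s["tool_pos"];q=s["joint_pos"]
pA,RA=place([585,325,275],45)
def seg(p0,R0,p1,R1,q,n,lift=0):
    w=(R0.inv()*R1).as_rotvec(degrees=True)
    for f in np.arange(1,n+1)/n:
        Rf=R0*Ro.from_rotvec(w*f,degrees=True);pf=p0*(1-f)+p1*f+[0,0,lift*np.sin(np.pi*f)]
        q,e=ik(pf,Rf.as_matrix(),q)
        print(round(f,2),q,round(e,2),pf,"row",np.round(R0.inv().apply(pf-p0)/10,1),np.round(w*f,1),"wr",pf-363*Rf.as_matrix()[:,2])
    return q
q=seg(p0,R0,pA,Ro.from_matrix(RA),q,8)
for yaw in (0,45):
    a=np.radians(yaw);Rv=toolR([0,0,-1],[np.sin(a),-np.cos(a),0])
    print(yaw);seg(pA,Ro.from_matrix(RA),np.array([454,256,150.]),Ro.from_matrix(Rv),q,6,60)
E
```

```text
0.12 [  33.5  -20.8  142.3  226.6   23.7 -129.6] 0.0 [566.5 311.  230.7] row [ 0.7 -0.3  0.4] [ 4.  -0.1 -1. ] wr [228.  213.8 318.9]
0.25 [  29.1  -22.7  142.8  209.4   17.9 -115.9] 0.0 [571.4 315.4 236.1] row [ 1.3 -0.6  0.9] [ 8.  -0.3 -2.1] wr [241.1 194.1 325.1]
0.38 [ 24.7 -23.7 142.7 181.4  14.7 -91.3] 0.0 [576.4 319.7 241.6] row [ 2.  -1.   1.3] [12.  -0.4 -3.1] wr [255.9 175.  331.4]
0.5 [ 20.3 -23.8 141.9 149.7  15.7 -62.7] 0.0 [581.4 324.  247. ] row [ 2.7 -1.3  1.7] [16.  -0.5 -4.2] wr [272.3 156.7 337.7]
0.62 [ 16.3 -22.9 140.6 127.6  20.  -43.5] 0.0 [586.4 328.4 252.5] row [ 3.3 -1.6  2.1] [20.  -0.7 -5.2] wr [290.4 139.3 343.9]
0.75 [ 12.6 -21.2 138.6 114.6  25.7 -33.5] 0.0 [591.4 332.7 257.9] row [ 4.  -1.9  2.6] [24.  -0.8 -6.3] wr [310.  122.9 350.2]
0.88 [  9.4 -18.9 136.1 106.5  31.8 -28.2] 0.0 [596.4 337.1 263.3] row [ 4.7 -2.3  3. ] [28.1 -0.9 -7.3] wr [331.  107.6 356.5]
1.0 [  6.6 -16.1 133.2 100.9  37.7 -25.2] 0.0 [601.4 341.4 268.8] row [ 5.3 -2.6  3.4] [32.1 -1.1 -8.4] wr [353.5  93.5 362.7]
0
0.17 [ 11.1 -28.2 132.6  60.4  30.   23.7] 0.0 [576.8 327.2 279.
[... 797 characters left out ...]
.3 -0.7 -2.9] [  0.  -12.5  -0. ] wr [349.1  99.5 446.6]
0.33 [ 10.1 -27.8 124.7  37.9  45.5  37.2] 0.0 [552.3 312.9 281.2] row [-0.2 -1.5 -5.6] [  0. -25.  -0.] wr [355.6 116.3 514.5]
0.5 [ 13.4 -24.9 118.2  22.7  55.7  50.8] 0.0 [527.7 298.7 269.4] row [-2.1 -2.2 -8. ] [  0.  -37.5  -0. ] wr [371.4 142.4 557.4]
0.67 [ 17.1 -19.1 112.4  12.6  64.8  58.9] 0.0 [503.1 284.5 241.6] row [-5.5 -2.9 -9.9] [  0. -50.  -0.] wr [394.7 176.  570.5]
0.83 [ 20.6 -11.3 107.7   5.4  72.2  64.4] 0.0 [478.6 270.2 199.8] row [-10.2  -3.7 -11.5] [  0.  -62.5  -0. ] wr [423.  214.7 554.2]
1.0 [ 23.7  -1.8 103.3   0.   78.4  68.7] 0.0 [454. 256. 150.] row [-15.7  -4.4 -12.8] [  0. -75.  -0.] wr [454. 256. 513.]
```

```bash
python3 -m creep '1 0 1.5 0 0 0 8.5;2 -0.3 3 2 0 -0.5 8.5;2.5 -0.5 3.5 5 -0.1 -1.3 7;2.7 -0.8 3.5 8 -0.3 -2.1 6;2.8 -0.9 3.5 10 -0.3 -2.6 5;2.9 -1 3.5 12 -0.4 -3.1 4;3 -1.2 3.5 14 -0.5 -3.7 3;3.1 -1.3 3.5 16 -0.5 -4.2 2;3.2 -1.5 3.5 18 -0.6 -4.7 1;3.3 -1.6 3.5 20 -0.7 -5.2 0;4 -1.9 3.5 24 -0.8 -6.3 0;4.7 -2.3 3.4 28.1 -0.9 -7.3 0;5.3 -2.6 3.4 32.1 -1.1 -8.4 0;5.3 -2.6 3.4 32.1 -1.1 -8.4 0;5.3 -2.6 3.4 32.1 -1.1 -8.4 0'
python3 - <<'E'
from h import *
st()
a=np.radians(45);delta([454,256,130],toolR([0,0,-1],[np.sin(a),-np.cos(a),0]))
E
```

```text
time: 32.05
tool_pos: [601.2, 340.6, 266.8]
tcp_rot: [-179.7, -74.9, 44.6]
ft_force: [-0.6, 0.2, -0.9]
finger_gap: -0.2
32.05 q [  6.6 -16.1 133.6 101.2  37.6 -25.7] p [601.2 340.6 266.8] rpy [-179.7  -74.9   44.6] F [-0.6  0.2 -0.9] gap -0.2
shift cm [-17.5   -4.36 -12.26] rot [ 1.000e-02 -7.486e+01 -1.600e-01] rows>= 8.714789320575589
```

```bash
python3 -m creep '0.3 -0.3 -1.4 0 -6 0 0;0.3 -0.7 -2.9 0 -12.5 0 0;0.1 -1.1 -4.3 0 -19 0 0;-0.2 -1.5 -5.6 0 -25 0 0;-1 -1.8 -6.8 0 -31 0 0;-2.1 -2.2 -8 0 -37.5 0 0;-3.7 -2.5 -9 0 -44 0 0;-5.5 -2.9 -9.9 0 -50 0 0;-7.8 -3.3 -10.7 0 -56 0 0;-10.2 -3.7 -11.4 0 -62.5 0 0;-13 -4 -12.1 0 -69 0 0;-15.5 -4.4 -12.7 0 -74.9 0 0;-15.5 -4.4 -12.7 0 -74.9 0 0;-15.5 -4.4 -12.7 0 -74.9 0 0'
python3 - <<'E'
from h import *
st()
a=np.radians(45);R=toolR([0,0,-1],[np.sin(a),-np.cos(a),0])
delta([454,256,70],R)
for n in("side","top"):
    im=imaging.snapshot(n); cv2.imwrite(f"pics/{n}16.png",im[:,:,::-1])
E
```

```text
time: 33.45
tool_pos: [453.4, 258.4, 149.1]
tcp_rot: [-179.8, -0.0, 45.0]
ft_force: [0.6, 1.2, 0.2]
finger_gap: -0.0
33.45 q [ 23.9  -1.5 103.3   0.2  78.3  68.8] p [453.4 258.4 149.1] rpy [-179.8   -0.    45. ] F [0.6 1.2 0.2] gap -0.0
shift cm [-0.13  0.25  7.91] rot [-0.22 -0.03  0.04] rows>= 1.5835782392644595
```

View pics/side16.png

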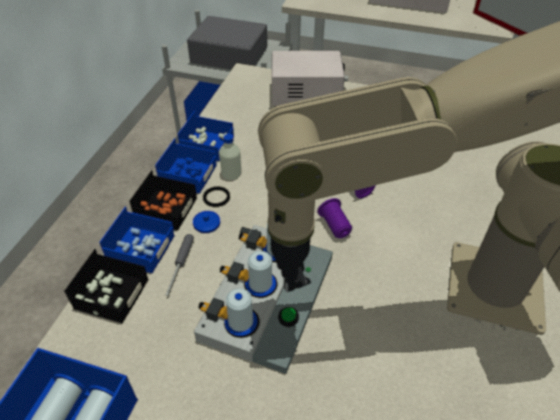

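View pics/top16.png

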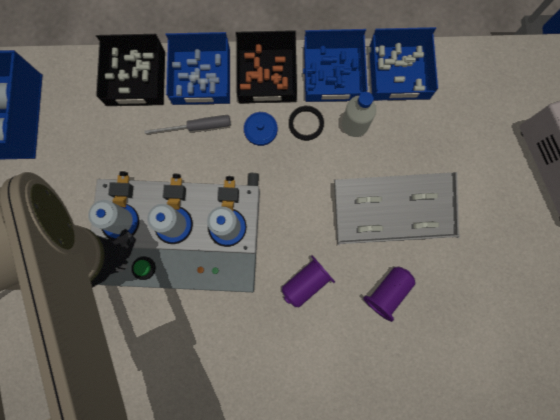

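```bash
python3 -m creep '-0.1 0.25 3 0 0 0 0;-0.1 0.25 6 0 0 0 0;-0.1 0.25 8 0 0 0 0;-0.1 0.25 8.8 0 0 0 0;-0.1 0.25 8.8 0 0 0 0'
python3 - <<'E'
from h import *
st()
im=imaging.snapshot("side");cv2.imwrite("pics/side17.png",cv2.resize(im[250:350,230:340,::-1],None,fx=6,fy=6,interpolation=cv2.INTER_CUBIC))
E
```

```text
time: 34.05
tool_pos: [456.0, 255.6, 63.8]
tcp_rot: [-179.9, -0.3, 44.9]
ft_force: [-0.3, 0.0, 0.6]
finger_gap: -0.1
34.05 q [ 23.5   3.9 107.3   0.2  68.6  68.5] p [456.  255.6  63.8] rpy [-179.9   -0.3   44.9] F [-0.3  0.   0.6] gap -0.1
```

View pics/side17.png

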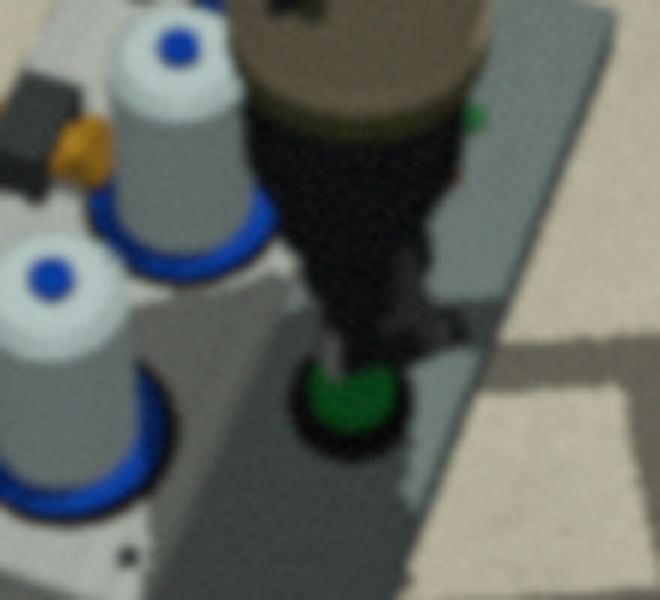

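```bash
python3 -m creep '0 0 0.5 0 0 0 0;0 0 0.9 0 0 0 0;0 0 1.2 0 0 0 0;0 0 1.4 0 0 0 0;0 0 1.6 0 0 0 0;0 0 1.6 0 0 0 0'
python3 -m creep '0 0 0.2 0 0 0 0;0 0 0.3 0 0 0 0;0 0 0.3 0 0 0 0;0 0 0.3 0 0 0 0'
```

```text
time: 34.7
tool_pos: [457.0, 256.2, 49.0]
tcp_rot: [-179.9, -0.4, 44.9]
ft_force: [-0.5, 0.7, 2.6]
finger_gap: 0.2
time: 35.1
tool_pos: [457.1, 256.2, 46.1]
tcp_rot: [-179.9, -0.4, 44.9]
ft_force: [-0.5, -1.1, 4.6]
finger_gap: -0.1
```

```bash
python3 -m creep '0 0 0.2 0 0 0 0;0 0 0.3 0 0 0 0;0 0 0.4 0 0 0 0;0 0 0.4 0 0 0 0;0 0 0.4 0 0 0 0'
python3 - <<'E'
from h import *
im=imaging.snapshot("side");cv2.imwrite("pics/side18.png",cv2.resize(im[220:350,190:340,::-1],None,fx=4.6,fy=4.6,interpolation=cv2.INTER_CUBIC))
E
```

```text
time: 35.6
tool_pos: [457.4, 256.4, 45.5]
tcp_rot: [-180.0, -0.4, 44.9]
ft_force: [-16.5, -8.6, 36.6]
finger_gap: 0.1
```

View pics/side18.png

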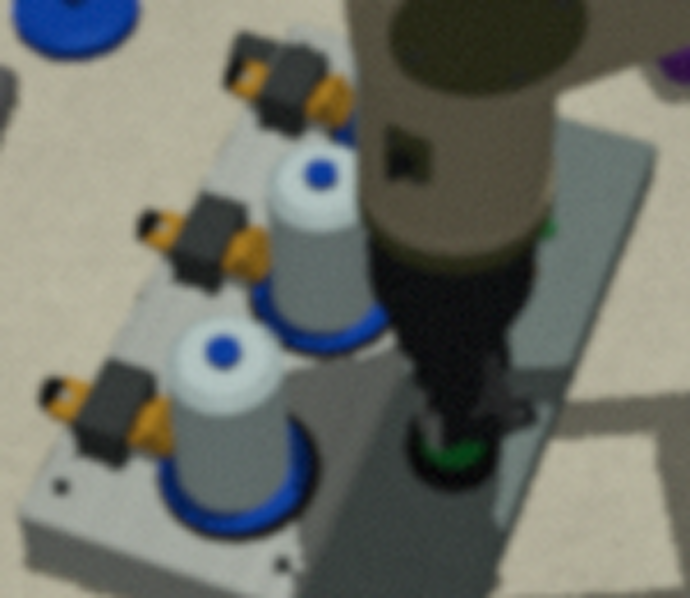

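Fully bottomed (hard stop at 45.5 mm). Retract and check.

```bash
python3 -m creep '0 0 -0.5 0 0 0 0;0 0 -2 0 0 0 0;0 0 -5 0 0 0 0;0 0 -9 0 0 0 0;0 0 -13 0 0 0 0;-3 0 -17 0 0 0 0;-7 6 -19 0 0 0 0;-8 10 -20 0 0 0 0;-8 10 -20 0 0 0 0;-8 10 -20 0 0 0 0;-8 10 -20 0 0 0 0'
python3 - <<'E'
from h import *
np.set_printoptions(precision=1,suppress=True)
st()
for n in("side","top"):
    im=imaging.snapshot(n); cv2.imwrite(f"pics/{n}19.png",im[:,:,::-1])
a=cv2.imread("pics/side19.png");b=cv2.imread("pics/top19.png")
cv2.imwrite("pics/19c.png",np.hstack([cv2.resize(a[215:355,190:340],(400,480),interpolation=cv2.INTER_CUBIC),cv2.resize(b[165:300,80:265],(400,480),interpolation=cv2.INTER_CUBIC)]))
d=np.abs(a.astype(int)-cv2.imread("pics/side0.png")).max(2)
E
```

```text
time: 36.75
tool_pos: [470.4, 128.1, 244.8]
tcp_rot: [-179.9, -0.4, 44.9]
ft_force: [0.6, 0.0, 0.0]
finger_gap: -0.0
36.75 q [  9.  -10.8 101.8   0.3  88.7  54.1] p [470.4 128.1 244.8] rpy [-179.9   -0.4   44.9] F [0.6 0.  0. ] gap -0.0
```

View pics/19c.png

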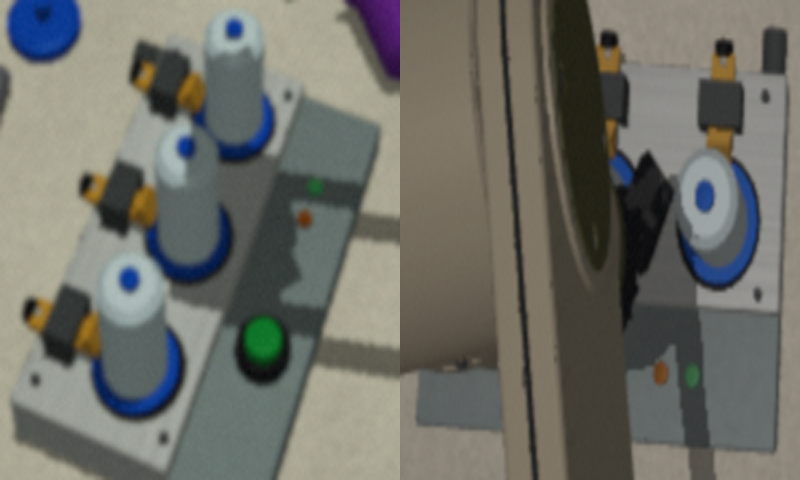

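View pics/top19.png

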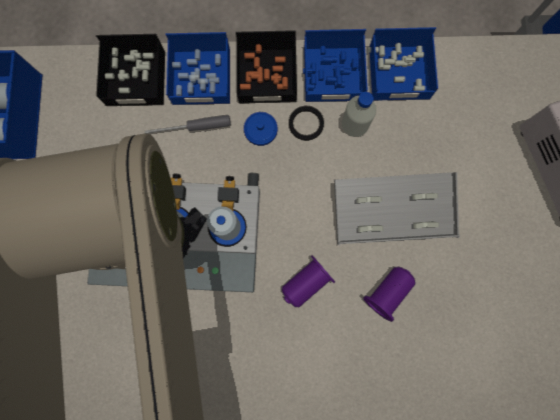

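```bash
python3 - <<'E'
from h import *
np.set_printoptions(precision=1,suppress=True)
def f(n,x0,x1,y0,y1):
    hsv=cv2.cvtColor(cv2.imread(f"pics/{n}.png"),cv2.COLOR_BGR2HSV);m=cv2.inRange(hsv,(100,140,50),(125,255,255));k,l,s,c=cv2.connectedComponentsWithStats(m)
    return [tuple(np.round(c[i],1)) for i in range(1,k) if 10<s[i][4]<80 and x0<c[i][0]<x1 and y0<c[i][1]<y1]
a=f("side19",225,290,215,305);b=f("top16",90,240,205,228);print(a,b)
for X in (tri(p,q) for p in a for q in b):
    if X[1][0]<4: print(X)
E
python3 -c "
from bench import r
print(r.hand_in())"
```

```text
[(np.float64(277.3), np.float64(222.8)), (np.float64(259.4), np.float64(257.4)), (np.float64(238.1), np.float64(295.9))] [(np.float64(100.4), np.float64(212.8)), (np.float64(160.0), np.float64(216.8)), (np.float64(220.6), np.float64(219.7))]
(array([533. ,  83.5, 142.3]), [1.4776344973673923, 1.4776344973672102])
(array([540.4, 194.6, 142.4]), [1.1461193982234685, 1.146119398223614])
(array([550. , 304.4, 142.6]), [1.079757587925186, 1.0797575879251518])
the job is handed in; nothing more can be done
None
```

I put bowl_a on the right peg and bowl_b on the left peg, both mouth-down and pressed to a hard stop. Then I let go, pressed the start button right down and handed in at about 37 s.

**Seating:** In the last pictures the three boss tops come out within 0.3 mm of one height (142.3, 142.4 and 142.6 mm), and both new latches look shut like the middle one. The left bowl's boss measures about 3 mm off its expected place in x. I took that as play on the peg or measuring error.

**Start button:** It stopped hard at 45.5 mm with 37 N on the fingers, and had sprung back up in the last picture.

**One slip:** On the first try at the left peg the arm stopped short with about 29 N. In the picture the gripper's finger linkage was against bowl_c. I backed off and came in from a different heading without contact. In the later images bowl_c had not moved and its latch looked shut.

**Everything else:** The bystanders and the purple look-alikes looked unmoved in the final top view. At hand-in the gripper was clear of everything.

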